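# Dry-fit the model tower

### The job

Dry-fit the unpainted model tower on its foundation, from the bottom up: the square ground storey with its walls in line with the foundation's (the door may face any side), then the octagonal storey, then the round lantern, and the spire on top, each seated fully home over the locating boss below it so that there is no gap. Do not knock any piece over on the way, and leave the paint pots, the open paint bottle and the painting handle standing where they are.

Things in the scene. Friction and masses are not known exactly. Their poses are not given: they have to be found in the camera images.
- foundation: Scenic base, fixed to the desk: square cork-covered board 116 x 116 x 6 mm with a square grey stone plinth 82 x 82 mm, flat top 16 mm above the desk; centred on top, a tapered round boss 7 mm high (44 mm across at its foot, 36 at its tip). Origin: centre of the board's underside, at desk height; x and y parallel to the sides, z up.
- ground_storey: Square storey of the tower, bare grey print, 64 x 64 mm, plain upright walls 52 mm high, corner stones, arched door on its -x side; centred on top, a tapered round boss 7 mm high (37 mm across at its foot, 29 at its tip). Square recess 48 x 48 x 9 mm deep underneath. Origin: centre of underside; x, y square to the walls, z up. 84-168 g. Starts upright on the desk.
- octagon_storey: Octagonal storey, bare grey print, 56 mm across flats, 44 mm high, windows on four faces; centred on top, a tapered round boss 7 mm high (29 mm across at its foot, 21 at its tip). Recess underneath 40 mm across, 9 mm deep. Origin: centre of underside; x square to a windowed face, z up. 63-126 g. Starts upright on the desk.
- lantern: Round lantern, a small drum with a colonnade, bare grey print, 44 mm diameter, 36 mm high; centred on top, a tapered round boss 7 mm high (24 mm across at its foot, 16 at its tip). Recess underneath 32 mm across, 9 mm deep. Origin: centre of underside, z up. 42-84 g. Starts upright on the desk.
- spire: Conical spire, bare grey print: upright round eaves band 50 mm diameter, 16 mm high, then a shingled cone to 58 mm and a finial ball, 67 mm in all. Grip it low, on the eaves band. Recess underneath 28 mm across, 9 mm deep. Origin: centre of underside, z up. 35-70 g. Starts upright on the desk.
- pot_a: Bystander: small round glass paint pot, dark red cap and paint, 29 mm diameter, 39 mm high. Origin: centre of its underside.
- pot_b: Bystander: small round glass paint pot, white cap, pale grey paint, 29 mm diameter, 39 mm high. Origin: centre of its underside.
- pot_c: Bystander: small round glass paint pot, black cap, brown paint, 29 mm diameter, 39 mm high. Origin: centre of its underside.
- ink_bottle: Bystander: black flip-top paint bottle standing open, 29 mm diameter, 60 mm high with its lid up. Origin: centre of its underside.
- handle: Bystander: turned wooden painting handle with cork top, foot 34 mm diameter, 56 mm high. Origin: centre of its underside.
Not all that is in view belongs to the job. Leave any pink or yellow look-alike of the spire alone.

How it is judged:
By the outcome, as a careful person would: the job done as asked, in the order asked, and still so for the second after the job is handed in, with the robot touching nothing.
It also fails if it takes over 115 s, if anything falls off the work surface, if the arm or the gripper's body presses on something with over 40 N, if the wrist force passes 120 N, or if a joint passes its speed limit or range.

### The arm

A 6-joint arm with a two-finger parallel gripper is mounted at the origin on the work surface. World frame = base frame: x ahead of the robot, y to its left, z up, the work surface at z = 0. Lengths are in m, angles in rad, forces in N, time in s.
With the tool pointing down it reaches from about 0.3 to 0.875 m from the base axis. Payload 6.4 kg.
Tool frame: the origin (TCP) lies at the very end of the fingers, on their centre line; the grasp point (between the pads) lies 19 mm behind it; z points along the fingers, y is the direction in which the jaws open and shut (so a half turn about z gives the same grasp; the last joint's range is limited). The gripper opens to 85 mm and grips with 20 to 120 N. Pads are 22 mm wide; open, the fingers measure 114 mm over their backs; the gripper's body (76 mm by 85 mm) begins 54 mm behind the grasp point. The pads swing forward as they close: fully open they stand 13 mm farther back than shut.
Start: joints at [0.955, 0.181, 1.607, -0, 1.354, -0.206], TCP at [0.229, 0.527, 0.195] pointing down, gripper open.
Joint ranges: [-2.99, 2.99], [-0.89, 2.07], [0.3, 2.58], [-1.14, 4.28], [0, 2.63], [-3.12, 3.12]. Speed limits (rad/s): [2.57, 2.57, 3.01, 3.14, 3.14, 3.14].

### API

Orientations are given as a unit quaternion [w, x, y, z].
In Python, from bench import * gives the robot as it stands.
- The arm moves only by the tool arm_command, never from a script. Its argument "motion" is text: rows parted by semicolons, each of 7 numbers parted by spaces: the shift along the tool's x, y, z in units of 0.2 m (1.0 is 0.2 m), then the turn, a rotation vector about the tool's x, y, z in units of 60 degrees (1.0 is 60 degrees), then the opening, from 0 (shut) to 1 (fully open). In form: tx ty tz ax ay az grip; .... A call has 1 to 10 rows; each row shifts and turns the pose as measured when the row begins, along the tool's axes as they then stand; what a row does not reach is not made up. A row lasts 1/12 s, in which the tool goes at most 41.7 mm and 7.16 degrees, less where a joint would pass 70% of its speed; a pose out of reach is approached as far as the arm can. A call with a number of a shift or a turn outside -1 to 1 is refused whole. A call with a gripper value outside its range is refused whole. The fingers move at their own pace and stop on an object; the grip force is fixed at half the most. Time passes only in rows, so rows that do not move let the fingers close. It gives the time, the measured TCP pose, the force and the opening at its end, in the units of the state.
- get_obs(): the state, without advancing time (a new reading comes with each control period).
- camera(name): name is "scene" or "side" or "wrist"; returns a dict with "img" (480x640x3 uint8, red, green, blue), "intrinsics" (3x3 intrinsics, pixels), "pose" (4x4, takes a point from camera to world coordinates); the wrist camera has in their place "mount" (4x4, takes a point from camera to tool coordinates, whose origin is the TCP and whose axes are the flange's). Camera axes: x right, y down, z forward; pixel columns grow to the right and rows downward; lengths in m; the calibration is good to about 2 mm. A picture is of the moment at which its call begins: read the wrist's pose just before it. There is no depth.
- hand_in(): hands the job in, once; it reports no verdict.
Trained networks look in the newest picture that a camera, given by its name, has taken for a name from the list of things; names that differ only in an ending like _2 or _b are one class to them, and where a whole thing is asked for, a point or a joint stands for the part that bears it (a point fixed in the world has none). Each returns a list of dicts, best first, with "conf" (0 to 1); they miss things now and then, are a little off and sometimes report something else, mostly with a low value. They report only what shows in the picture. A call takes as long as a camera call. They do not tell look-alikes from the thing itself.
- search_frame(camera, target): "box" ([left, top, right, bottom] in pixels, round what is visible of it).
The state is a dict: "time_s": time; "q": joint angles; "dq": joint speeds; "joint_efforts": joint torques, N m; "eef_pos": TCP position; "eef_rot": TCP orientation; "wrist_force": force on the tool from outside, world axes, zero at the start; "torque": the same for the moment, N m; "opening": opening from 0.0 (shut) to 1.0 (fully open).
Only numpy, scipy, OpenCV 4.12 (cv2) and the standard library are available. Lean on these libraries where they do the work, as an engineer would, in place of code of your own. Each camera call takes 0.05 s, during which the arm holds its last target.

## Working session

There is one attempt and no reset: what is moved stays moved. The work goes in short steps, Python scripts to look and compute and a tool call to move; the robot and the scene stay as the last step left them, time stands still between calls to the robot, and variables do not carry over. Pictures are saved under pics/ and viewed, and the job is handed in when it is done.

Besides the shell and the picture viewer there is one more tool, called as name(argument=value, ...) on one line, values as JSON. arm_command: Moves the arm, as the interface text tells. Shifts and turns lie within -1 to 1; 1 stands for 0.2 m of shift or 60 degrees of turn. Its arguments: {"type":"object","properties":{"motion":{"type":"string"}},"required":["motion"]}

```bash
mkdir -p pics; ls; python3 - <<'E'
from bench import *
import cv2
o=get_obs();print({k:(v if not hasattr(v,'tolist') else v.tolist()) for k,v in o.items()})
for n in ["scene","side","wrist"]:
    c=camera(n);cv2.imwrite(f"pics/{n}0.png",c["img"][:,:,::-1]);print(n,c["intrinsics"],c.get("pose",c.get("mount")))
    import pickle;pickle.dump(c,open(f"{n}0.pkl","wb"))
E
```

```text
pics
{'time_s': 0.0, 'q': [0.9546983732164914, 0.18156469161816768, 1.607957707813369, -1.615997925482824e-05, 1.3538329853521154, -0.20627282959207138], 'dq': [0.00023102030912775136, -0.0011410977954168643, -0.00015923040572834936, 0.0011237111317192825, 0.0020663094005664035, 0.0018864367111554611], 'joint_efforts': [-0.0021720560471294448, -44.48755502700806, -35.13301134109497, -0.0005383869938668795, 0.009463029855396599, 1.3193995016536064e-05], 'eef_pos': [0.22872674249840946, 0.526892286649438, 0.19399523314991557], 'eef_rot': [-0.000345046974972703, 0.20347976318684008, 0.9790787553134205, -0.0008110548292252934], 'wrist_force': [-0.2018645818614751, 1.0096043286243082, 0.3736190442445172], 'torque': [0.04757742758726941, -0.01694831081065952, -0.0019977193027703286], 'opening': 0.9995934965221689}
scene [[451.89970358   0.         321.63467326]
 [  0.         451.89970358 242.59136466]
 [  0.           0.           1.        ]] [[ 1.18034517e-01  5.39225825e-01 -8.33848525e-01  1.35386373e+00]
 [ 9.93009171e-01 -6.34190473e-02  9.95530575e-02 -1.01208020e-01]
 [ 7.99700495
[... 160 characters left out ...]
2620707]
 [  0.         625.21803172 232.78489466]
 [  0.           0.           1.        ]] [[ 0.99906384 -0.04027523  0.01579081  0.47569954]
 [-0.03883706 -0.67423841  0.73749186 -0.88311244]
 [-0.01905588 -0.73741472 -0.67517139  0.8520443 ]
 [ 0.          0.          0.          1.        ]]
wrist [[379.57503464   0.         321.68015779]
 [  0.         379.57503464 236.83756004]
 [  0.           0.           1.        ]] [[ 9.96467921e-04 -9.62292345e-01 -2.72015533e-01  6.88444296e-02]
 [ 9.99999282e-01  7.78004550e-04  9.10975123e-04  1.06145161e-03]
 [-6.64995065e-04 -2.72016245e-01  9.62292430e-01 -1.79430090e-01]
 [ 0.00000000e+00  0.00000000e+00  0.00000000e+00  1.00000000e+00]]
```

View pics/scene0.png

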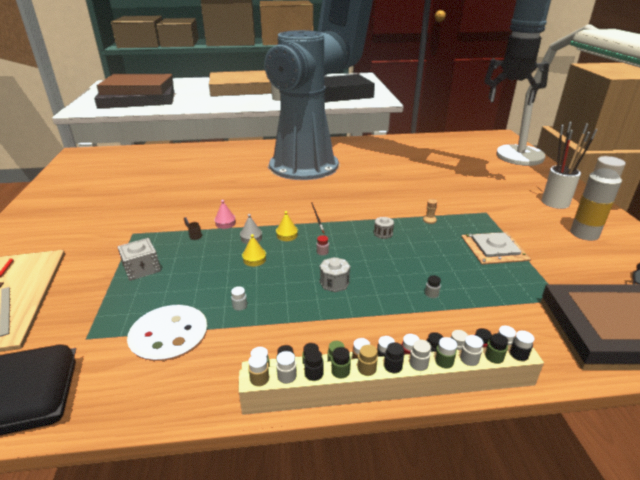

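View pics/side0.png

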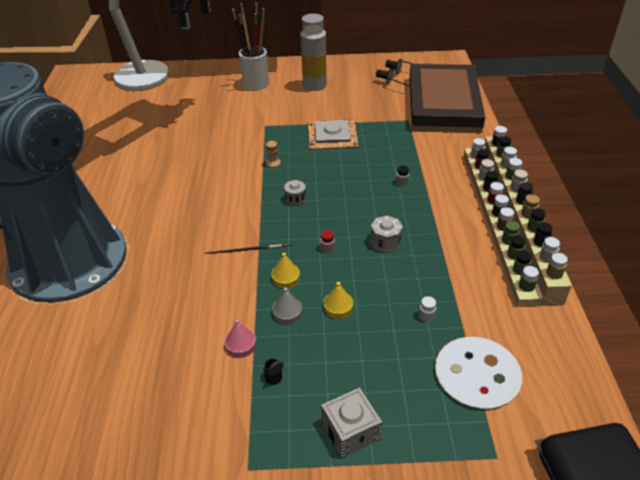

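View pics/wrist0.png

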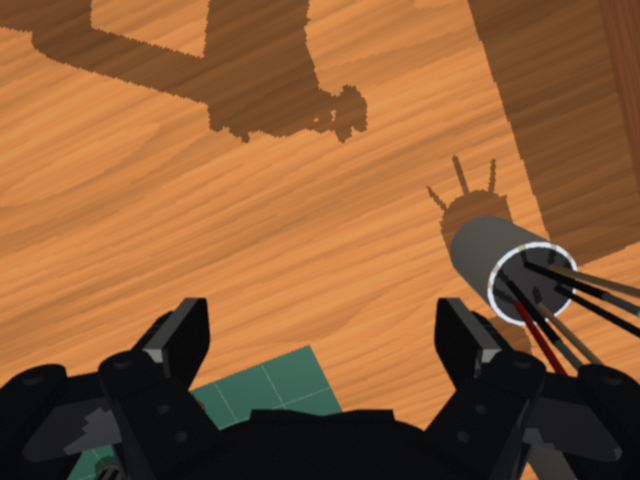

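The scene view shows the square storey at (140,258), the octagon at (335,275), the lantern at (384,227), the foundation at (496,245) and the grey spire at (251,225). There are three spire look-alikes: pink (225,213) and yellow (287,223) and (254,250). The spire wanted is the bare grey one. I'll enlarge a crop to confirm it.

```bash
cat > h.py <<'E'
import numpy as np, cv2, pickle
from scipy.spatial.transform import Rotation as R
def T_of(c,o=None):
    if 'pose' in c: return np.array(c['pose'])
    q=np.array(o['eef_rot']);T=np.eye(4);T[:3,:3]=R.from_quat(q[[1,2,3,0]]).as_matrix();T[:3,3]=o['eef_pos']
    return T@np.array(c['mount'])
def px2z(c,u,v,z,o=None):
    T=T_of(c,o);d=T[:3,:3]@np.linalg.inv(c['intrinsics'])@np.array([u,v,1.]);p=T[:3,3]
    return p+d*(z-p[2])/d[2]
def proj(c,P,o=None):
    T=np.linalg.inv(T_of(c,o));P=np.atleast_2d(P);q=(P@T[:3,:3].T+T[:3,3])@np.array(c['intrinsics']).T
    return q[:,:2]/q[:,2:]
def crop(c,name,u0,v0,u1,v1,s):
    im=cv2.resize(c['img'][v0:v1,u0:u1,::-1],None,fx=s,fy=s,interpolation=cv2.INTER_CUBIC);cv2.imwrite('pics/'+name,im)
E
python3 - <<'E'
from bench import *
from h import *
S={n:pickle.load(open(n+'0.pkl','rb')) for n in('scene','side')}
crop(S['scene'],'sc_a.png',110,190,310,310,4)
crop(S['side'],'si_a.png',220,230,420,380,4)
for t in ['foundation','ground_storey','octagon_storey','lantern','spire','pot_a','pot_b','pot_c','ink_bottle','handle']:
    for n in ('scene','side'):
        print(t,n,[([round(x) for x in d['box']],round(d['conf'],2)) for d in search_frame(n,t)[:5]])
E
```

```text
foundation scene [([460, 232, 528, 267], 0.56)]
foundation side []
ground_storey scene []
ground_storey side [([370, 216, 402, 253], 0.67), ([325, 390, 381, 455], 0.56)]
octagon_storey scene [([318, 257, 349, 290], 0.64)]
octagon_storey side [([371, 216, 402, 253], 0.56), ([393, 164, 408, 186], 0.49)]
lantern scene [([374, 218, 395, 238], 0.75)]
lantern side [([280, 179, 308, 208], 0.55)]
spire scene [([243, 237, 264, 266], 0.86), ([237, 217, 261, 244], 0.83), ([279, 212, 298, 241], 0.71), ([215, 205, 234, 230], 0.57)]
spire side [([273, 288, 302, 325], 0.9), ([322, 285, 352, 318], 0.89), ([223, 322, 257, 358], 0.78), ([271, 251, 300, 287], 0.7)]
pot_a scene [([426, 274, 440, 296], 0.8), ([232, 287, 243, 308], 0.69), ([320, 232, 330, 256], 0.58)]
pot_a side [([393, 164, 407, 186], 0.76), ([319, 231, 337, 251], 0.51)]
pot_b scene [([426, 274, 440, 296], 0.8), ([232, 287, 243, 308], 0.69), ([320, 232, 330, 256], 0.58)]
pot_b side [([393, 164, 407, 186], 0.76), ([319, 231, 337, 251], 0.51)]
pot_c scene [([426, 274, 440, 296], 0.8), ([232, 287, 243, 308], 0.69), ([320, 232, 330, 256], 0.58)]
pot_c side [([393, 164, 407, 186], 0.76), ([319, 231, 337, 251], 0.51)]
ink_bottle scene [([186, 217, 199, 241], 0.69)]
ink_bottle side []
handle scene [([428, 201, 437, 224], 0.79)]
handle side [([266, 361, 284, 382], 0.74), ([261, 143, 282, 168], 0.65)]
```

View pics/sc_a.png

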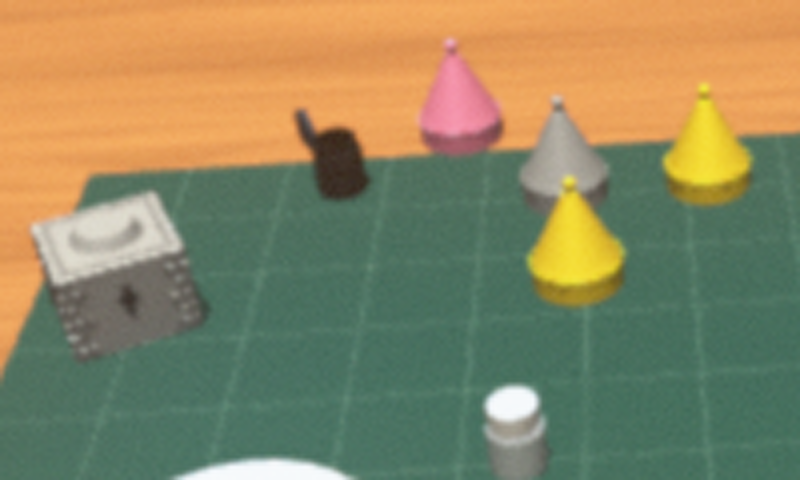

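View pics/si_a.png

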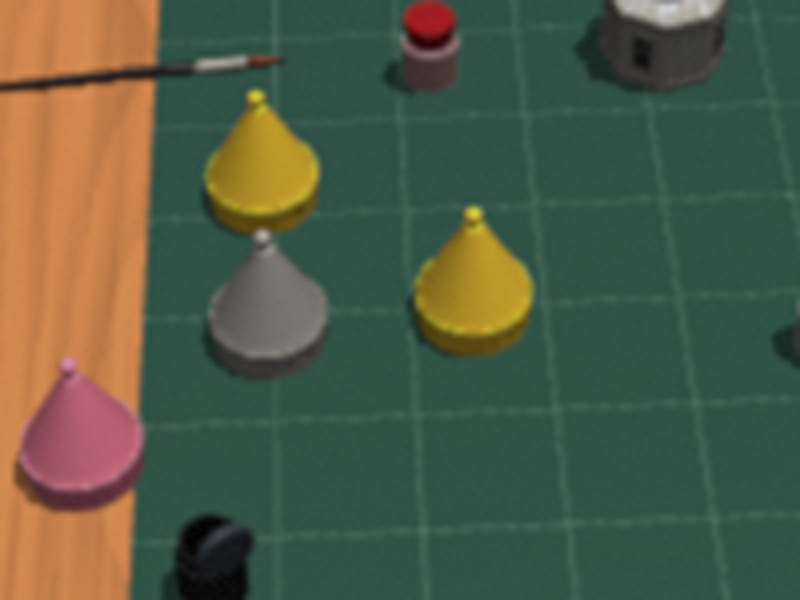

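The grey spire is confirmed at side (286,304), finial (285.5,288.7), with yellow look-alikes close by at (285,267) and (338,298) and the pink one at (239,337). Next I need crops of the remaining parts.

```bash
python3 - <<'E'
from h import *
s=pickle.load(open('side0.pkl','rb'));k=pickle.load(open('scene0.pkl','rb'))
t=np.hstack([cv2.resize(s['img'][a:a+75,b:b+100],(400,300),interpolation=cv2.INTER_CUBIC) for a,b in [(385,300),(205,340)]])
t2=np.hstack([cv2.resize(s['img'][a:a+75,b:b+100],(400,300),interpolation=cv2.INTER_CUBIC) for a,b in [(100,285),(150,250)]])
cv2.imwrite('pics/tiles_side.png',np.vstack([t,t2])[:,:,::-1])
t=np.hstack([cv2.resize(k['img'][a:a+75,b:b+100],(400,300),interpolation=cv2.INTER_CUBIC) for a,b in [(220,90),(240,285)]])
t2=np.hstack([cv2.resize(k['img'][a:a+75,b:b+100],(400,300),interpolation=cv2.INTER_CUBIC) for a,b in [(210,450),(190,345)]])
cv2.imwrite('pics/tiles_scene.png',np.vstack([t,t2])[:,:,::-1])
E
```

```text
(no output)
```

View pics/tiles_side.png

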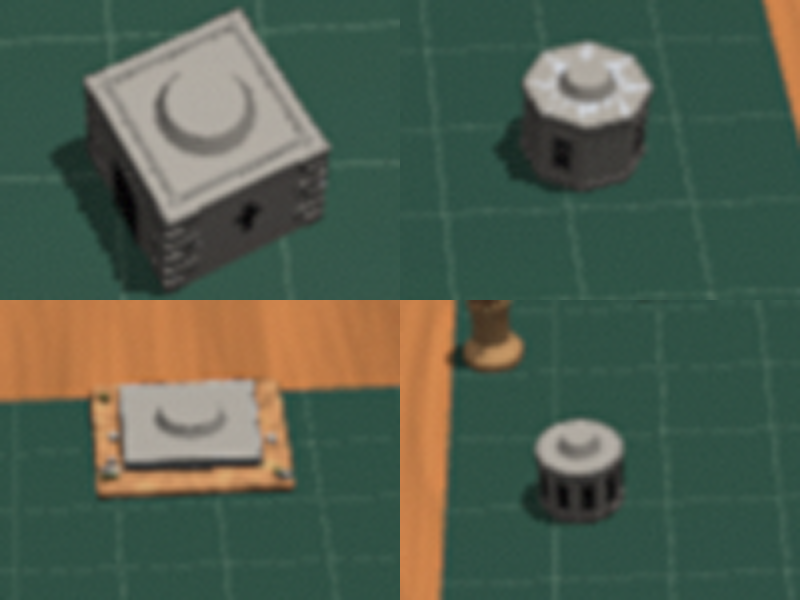

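View pics/tiles_scene.png

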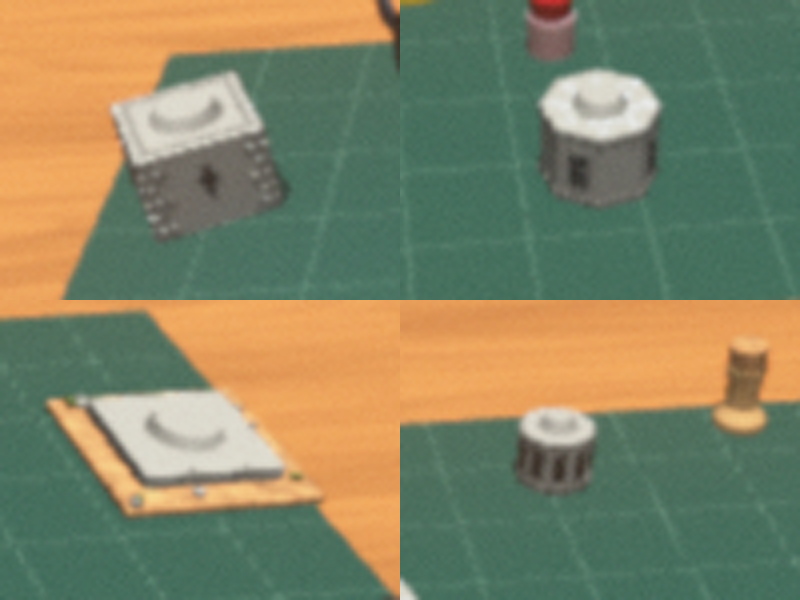

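```bash
python3 - <<'E'
from h import *
s=pickle.load(open('side0.pkl','rb'));k=pickle.load(open('scene0.pkl','rb'))
def f(c,o,pts,z): return np.array([px2z(c,p[0]/4+o[0],p[1]/4+o[1],z)[:2] for p in pts])
def show(n,P):
    print(n,P.mean(0).round(4), [np.linalg.norm(P[i]-P[i-1]).round(4) for i in range(len(P))] if len(P)>1 else '', [np.degrees(np.arctan2(*(P[i]-P[i-1])[::-1])).round(1) for i in range(len(P))] if len(P)>1 else '')
show('gs side',f(s,(300,385),[(240,10),(330,148),(172,222),(85,78)],.052))
show('gs scene',f(k,(90,220),[(112,105),(237,72),(264,128),(137,165)],.052))
show('fd side',f(s,(285,100),[(118,83),(252,81),(263,163),(122,165)],.016))
show('fd scene',f(k,(450,210),[(90,98),(222,90),(285,168),(143,180)],.016))
show('fd board side',f(s,(285,100),[(93,92),(278,80),(294,184),(98,192)],.006))
show('fd board scene',f(k,(450,210),[(48,102),(322,196),(128,214)],.006))
show('oct side',f(s,(340,205),[(188,85)],.044))
show('oct scene',f(k,(285,240),[(200,104)],.044))
show('lan side',f(s,(250,150),[(180,147)],.036))
show('lan scene',f(k,(345,190),[(158,125)],.036))
show('spire side',np.array([px2z(s,285.4,288.6,.064)[:2]]))
show('spire scene',np.array([px2z(k,110+557/4,190+101/4,.064)[:2]]))
show('yel1 side',np.array([px2z(s,220+256/4,230+96/4,.064)[:2]]))
show('yel2 side',np.array([px2z(s,220+474/4,230+213/4,.064)[:2]]))
show('pink side',np.array([px2z(s,220+68/4,230+364/4,.064)[:2]]))
show('pota side',np.array([px2z(s,327.5,235,.039)[:2]]))
show('potb side',np.array([px2z(s,428,302,.039)[:2]]))
show('potc side',np.array([px2z(s,403,170,.039)[:2]]))
show('ink side',np.array([px2z(s,273,382,.0)[:2]]))
show('handle side',np.array([px2z(s,273,163,.0)[:2]]))
E
```

```text
gs side [ 0.5223 -0.396 ] [np.float64(0.0642), np.float64(0.0646), np.float64(0.0633), np.float64(0.0648)] [np.float64(23.8), np.float64(-65.2), np.float64(-156.0), np.float64(115.6)]
gs scene [ 0.5246 -0.3924] [np.float64(0.0644), np.float64(0.0646), np.float64(0.0629), np.float64(0.0633)] [np.float64(-155.5), np.float64(113.7), np.float64(23.3), np.float64(-65.0)]
fd side [0.5343 0.3933] [np.float64(0.0892), np.float64(0.0825), np.float64(0.0892), np.float64(0.0831)] [np.float64(89.8), np.float64(-2.4), np.float64(-89.8), np.float64(177.6)]
fd scene [0.5385 0.3986] [np.float64(0.0857), np.float64(0.0815), np.float64(0.083), np.float64(0.0834)] [np.float64(176.7), np.float64(89.6), np.float64(-2.1), np.float64(-88.6)]
fd board side [0.5355 0.3937] [np.float64(0.1081), np.float64(0.1156), np.float64(0.1133), np.float64(0.1156)] [np.float64(90.3), np.float64(2.9), np.float64(-89.7), np.float64(-179.7)]
fd board scene [0.5583 0.3791] [np.float64(0.116), np.float64(0.1596), np.float64(0.1138)] [np.float64(179.9), np.float64(45.4), np.float64(-88.1)]
oct side [0.621  0.0107]  
oct scene [0.622  0.0134]  
lan side [0.444 0.155]  
lan scene [0.4445 0.1585]  
spire side [ 0.4267 -0.1593]  
spire scene [ 0.4278 -0.1594]  
yel1 side [ 0.4238 -0.0749]  
yel2 side [ 0.5177 -0.1521]  
pink side [ 0.3484 -0.226 ]  
pota side [ 0.5053 -0.002 ]  
potb side [ 0.6693 -0.1811]  
potc side [0.6771 0.1947]  
ink side [ 0.4037 -0.3019]  
handle side [0.3925 0.2923]
```

Both views agree to a few millimetres. I'll go over the foundation first and take a wrist picture to refine its pose.

arm_command(motion="-0.186 0 0 0 0 0 1; -0.186 0 0 0 0 0 1; -0.186 0 0 0 0 0 1; -0.186 0 0 0 0 0 1; -0.186 0 0 0 0 0 1; -0.186 0 0 0 0 0 1; -0.186 0 0 0 0 0 1; -0.186 0 0 0 0 0 1; -0.186 0 0 0 0 0 1; 0 0 0 0 0 0 1")

```text
time_s: 1.98
eef_pos: [0.5475, 0.3905, 0.1946]
eef_rot: [0.0, 0.199, 0.98, 0.001]
wrist_force: [-0.8, 0.4, 0.6]
opening: 1.003
```

```bash
cat >> h.py <<'E'
def rep(o):
    q=np.array(o['eef_rot']);M=R.from_quat(q[[1,2,3,0]]).as_matrix()
    print('t',round(o['time_s'],2),'pos',np.round(o['eef_pos'],4),'yawx',round(np.degrees(np.arctan2(M[1,0],M[0,0])),2),'tilt',np.round(np.degrees(M[:2,2]),2),'F',np.round(o['wrist_force'],1),'open',round(o['opening'],3),'q5',round(o['q'][5],2))
    return M
def to(o,x,y,z,yaw=None):
    "shift in tool units at present axes; turn about tool z in units"
    M=rep(o);d=M.T@(np.array([x,y,z])-o['eef_pos'])/0.2
    print('shift units',np.round(d,3))
    if yaw is not None:
        a=np.degrees(np.arctan2(M[1,0],M[0,0]));e=(yaw-a+180)%360-180
        print('turn z units',round(-e/60,3),'(pos turns yaw down)')
        c=np.radians(yaw);M2=np.array([[np.cos(c),np.sin(c),0],[np.sin(c),-np.cos(c),0],[0,0,-1]])
        print('shift units after turn',np.round(M2.T@(np.array([x,y,z])-o['eef_pos'])/0.2,3))
def wsnap(name):
    from bench import get_obs,camera
    o=get_obs();c=camera('wrist');pickle.dump((c,o),open(name+'.pkl','wb'));cv2.imwrite('pics/'+name+'.png',c['img'][:,:,::-1]);rep(o);return c,o
E
python3 -c "
from h import *;wsnap('w1')"
```

```text
t 1.98 pos [0.5475 0.3905 0.1946] yawx 157.03 tilt [0.07 0.1 ] F [-0.8  0.4  0.6] open 1.003 q5 -0.73
```

View pics/w1.png

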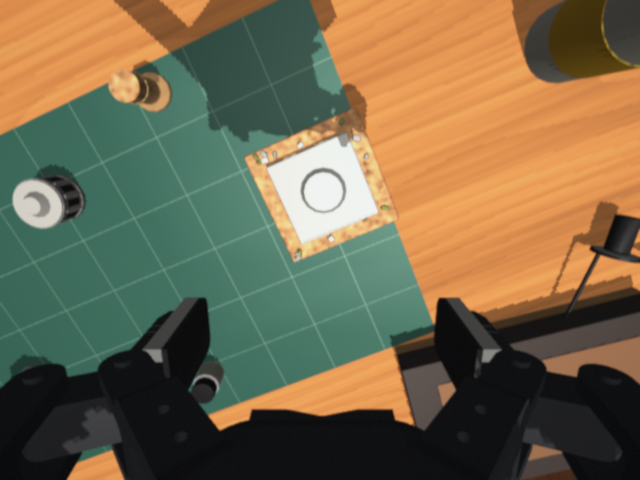

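```bash
python3 - <<'E'
from h import *
c,o=pickle.load(open('w1.pkl','rb'))
im=c['img'];h=cv2.cvtColor(im,cv2.COLOR_RGB2HSV)
m=((h[:,:,1]<40)&(h[:,:,2]>120)).astype(np.uint8);m[:, :260]=0;m[:,390:]=0;m[:125]=0;m[255:]=0
m=cv2.morphologyEx(m,cv2.MORPH_OPEN,np.ones((5,5)));m=cv2.morphologyEx(m,cv2.MORPH_CLOSE,np.ones((5,5)))
cs,_=cv2.findContours(m,cv2.RETR_EXTERNAL,cv2.CHAIN_APPROX_NONE);ct=max(cs,key=cv2.contourArea)
W=np.array([px2z(c,*p[0],.016,o)[:2] for p in ct]).astype(np.float32)
print(cv2.minAreaRect(W*1000))
P=np.array([px2z(c,u,v,.006,o)[:2] for u,v in [(245,157),(355,111),(397,219),(294,261)]]).astype(np.float32)
print(cv2.minAreaRect(P*1000))
# boss: foot ring ellipse by eye
crop(c,'w1c.png',240,105,400,265,4)
E
```

```text
((536.0414428710938, 398.44488525390625), (82.31741333007812, 81.59847259521484), 0.5011111497879028)
((536.3052368164062, 398.1812438964844), (113.71361541748047, 112.35393524169922), 0.21420522034168243)
```

View pics/w1c.png

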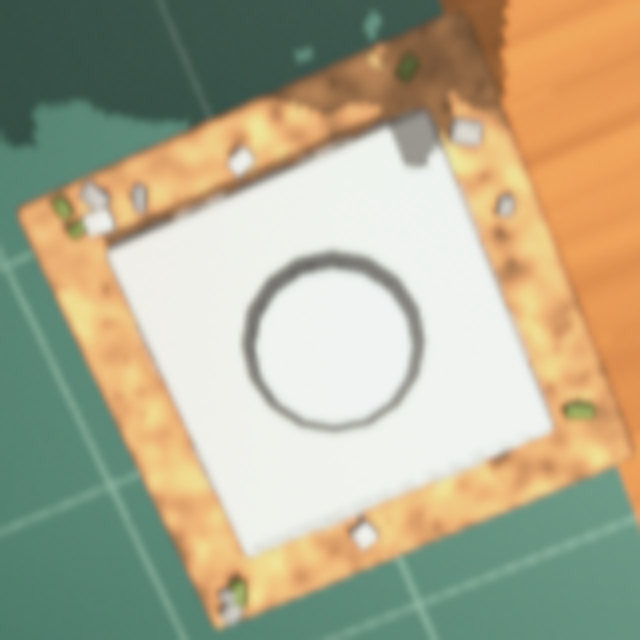

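```bash
python3 - <<'E'
from h import *
from bench import get_obs
c,o=pickle.load(open('w1.pkl','rb'))
print(px2z(c,323.25,190.5,.016,o),px2z(c,323.5,191.2,.023,o))
to(get_obs(),.5235,-.395,.195,204.3)
E
```

```text
[0.53664933 0.39859652 0.016     ] [0.53631909 0.39893591 0.023     ]
t 2.03 pos [0.5449 0.3919 0.1944] yawx 157.08 tilt [-0.06  0.14] F [-0.5 -0.3 -0.2] open 1.001 q5 -0.73
shift units [-1.434 -3.665 -0.013]
turn z units -0.787 (pos turns yaw down)
shift units after turn [ 1.717e+00 -3.542e+00 -3.000e-03]
```

arm_command(motion="-0.07 -0.18 0 0 0 0 1; -0.07 -0.18 0 0 0 0 1; -0.07 -0.18 0 0 0 0 1; -0.07 -0.18 0 0 0 0 1; -0.07 -0.18 0 0 0 0 1; -0.07 -0.18 0 0 0 0 1; -0.07 -0.18 0 0 0 0 1; -0.07 -0.18 0 0 0 0 1; -0.07 -0.18 0 0 0 0 1; -0.07 -0.18 0 0 0 0 1")

```text
time_s: 2.87
eef_pos: [0.5269, 0.0057, 0.1904]
eef_rot: [-0.002, 0.189, 0.982, 0.003]
wrist_force: [1.6, -0.5, 1.1]
opening: 1.0
```

arm_command(motion="-0.07 -0.18 0 0 0 0 1; -0.07 -0.18 0 0 0 0 1; -0.07 -0.18 0 0 0 0 1; -0.07 -0.18 0 0 0 0 1; -0.07 -0.18 0 0 0 0 1; -0.07 -0.18 0 0 0 0 1; -0.07 -0.18 0 0 0 0 1; -0.07 -0.18 0 0 0 0 1; -0.07 -0.18 0 0 0 0 1; 0 0 0 0 0 0 1")

```text
time_s: 3.7
eef_pos: [0.52, -0.3533, 0.1891]
eef_rot: [-0.0, 0.187, 0.982, 0.004]
wrist_force: [-0.3, 0.4, 0.1]
opening: 1.002
```

arm_command(motion="0 0 0 0 0 -0.112 1; 0 0 0 0 0 -0.112 1; 0 0 0 0 0 -0.112 1; 0 0 0 0 0 -0.112 1; 0 0 0 0 0 -0.112 1; 0 0 0 0 0 -0.112 1; 0 0 0 0 0 -0.112 1; 0 0 0 0 0 0 1; 0 0 0 0 0 0 1")

```text
time_s: 4.45
eef_pos: [0.5206, -0.3451, 0.1876]
eef_rot: [0.001, -0.239, 0.971, 0.006]
wrist_force: [-0.5, 0.5, 0.6]
opening: 0.998
```

```bash
python3 -c "
from h import *;c,o=wsnap('w2');to(o,.5235,-.395,.195,204.3)"
```

```text
t 4.45 pos [ 0.5206 -0.3451  0.1876] yawx -152.32 tilt [-0.09  0.73] F [-0.5  0.5  0.6] open 0.998 q5 -2.84
t 4.45 pos [ 0.5206 -0.3451  0.1876] yawx -152.32 tilt [-0.09  0.73] F [-0.5  0.5  0.6] open 0.998 q5 -2.84
shift units [ 0.103 -0.227 -0.04 ]
turn z units 0.056 (pos turns yaw down)
shift units after turn [ 0.089 -0.233 -0.037]
```

View pics/w2.png

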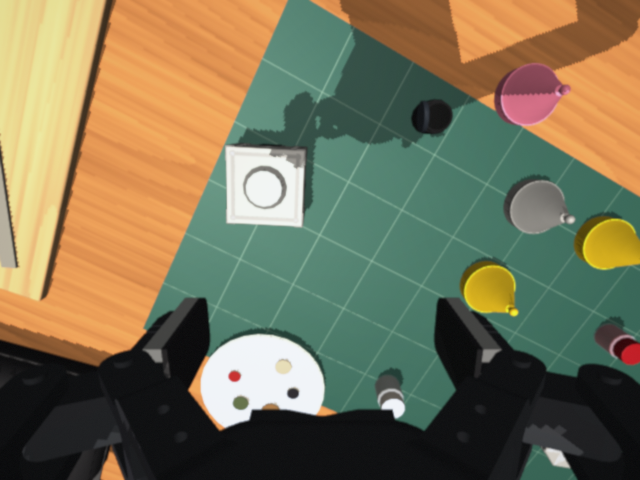

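Turning introduced about 0.7° of tilt, so I'll add a correction to the helper. In this picture the square storey's top is at (265,187) and the grey spire's body is at (538,207), with yellow spires at (490,288) and (608,242) and the pink one at (530,95).

```bash
cat >> h.py <<'E'
def to(o,x,y,z,yaw):
    M=rep(o)
    c=np.radians(yaw);M2=np.array([[np.cos(c),np.sin(c),0],[np.sin(c),-np.cos(c),0],[0,0,-1]])
    d=np.array([x,y,z])-o['eef_pos']
    print('shift units now',np.round(M.T@d/0.2,3),'after turn',np.round(M2.T@d/.2,3),'turn units',np.round(np.degrees(R.from_matrix(M.T@M2).as_rotvec())/60,4))
def rect(c,o,box,z,smax=40,vmin=120):
    im=c['img'];h=cv2.cvtColor(im,cv2.COLOR_RGB2HSV)
    m=((h[:,:,1]<smax)&(h[:,:,2]>vmin)).astype(np.uint8);k=np.zeros_like(m);k[box[1]:box[3],box[0]:box[2]]=1;m*=k
    m=cv2.morphologyEx(m,cv2.MORPH_CLOSE,np.ones((9,9)));m=cv2.morphologyEx(m,cv2.MORPH_OPEN,np.ones((5,5)))
    cs,_=cv2.findContours(m,cv2.RETR_EXTERNAL,cv2.CHAIN_APPROX_NONE);ct=max(cs,key=cv2.contourArea)
    W=np.array([px2z(c,*p[0],z,o)[:2] for p in ct]).astype(np.float32)*1000
    print('rect',cv2.minAreaRect(W),'circ',cv2.minEnclosingCircle(W),'ellipse',cv2.fitEllipse(W) )
E
python3 - <<'E'
from h import *
c,o=pickle.load(open('w2.pkl','rb'))
rect(c,o,(215,135,312,232),.052,vmin=90)
print('boss top',px2z(c,265,187,.059,o))
for n,p in dict(spire=(569,218),pink=(563,90),y1=(637,262),y2=(513,311)).items(): print(n,px2z(c,*p,.064,o)[:2])
to(o,.5235,-.395,.13,204.3)
crop(c,'w2c.png',215,130,315,235,6)
E
```

```text
rect ((522.251953125, -394.5498046875), (65.82355499267578, 65.8196792602539), 24.116491317749023) circ ((522.5570678710938, -395.17730712890625), 45.75129318237305) ellipse ((522.5964965820312, -394.9158935546875), (75.75931549072266, 76.65582275390625), 168.62362670898438)
boss top [ 0.5210115  -0.39416547  0.059     ]
spire [ 0.42709014 -0.16104211]
pink [ 0.35006632 -0.22701547]
y1 [ 0.43086626 -0.08480227]
y2 [ 0.5179305  -0.15241167]
t 4.45 pos [ 0.5206 -0.3451  0.1876] yawx -152.32 tilt [-0.09  0.73] F [-0.5  0.5  0.6] open 0.998 q5 -2.84
shift units now [ 0.104 -0.231  0.285] after turn [ 0.089 -0.233  0.288] turn units [0.0116 0.004  0.0563]
```

View pics/w2c.png

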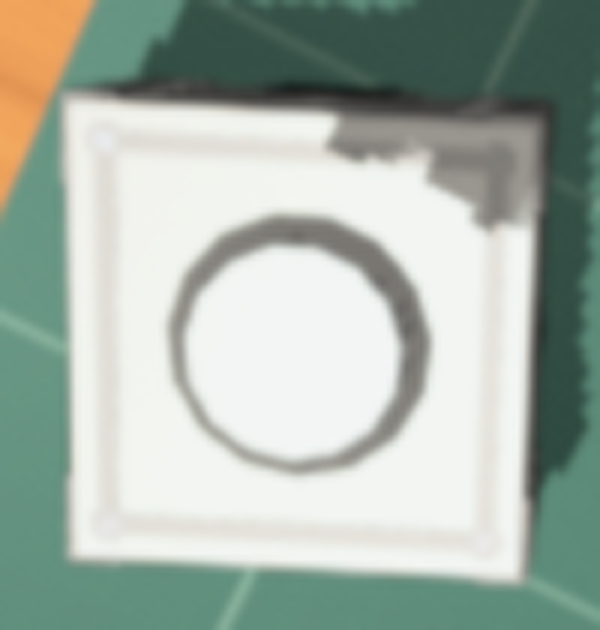

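arm_command(motion="0 0 0 0.0116 0.004 0.059 1; 0.043 -0.117 0 0 0 0 1; 0.043 -0.117 0.07 0 0 0 1; 0 0 0.14 0 0 0 1; 0 0 0 0 0 0 1; 0 0 0 0 0 0 1")

```text
time_s: 5.0
eef_pos: [0.5261, -0.394, 0.1471]
eef_rot: [0.001, -0.2, 0.98, -0.002]
wrist_force: [-0.2, 0.2, 0.1]
opening: 0.999
```

```bash
python3 -c "
from h import *;c,o=wsnap('w3');to(o,.5223,-.3946,.02,204.1)"
```

```text
t 5.0 pos [ 0.5261 -0.394   0.1471] yawx -156.88 tilt [ 0.17 -0.16] F [-0.2  0.2  0.1] open 0.999 q5 -2.8
t 5.0 pos [ 0.5261 -0.394   0.1471] yawx -156.88 tilt [ 0.17 -0.16] F [-0.2  0.2  0.1] open 0.999 q5 -2.8
shift units now [0.02  0.007 0.636] after turn [0.018 0.005 0.636] turn units [-0.0035  0.0016 -0.0164]
```

View pics/w3.png

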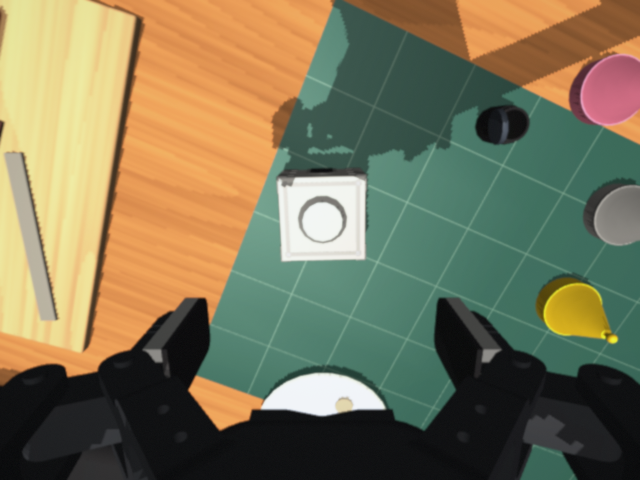

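```bash
python3 - <<'E'
from h import *
c,o=pickle.load(open('w3.pkl','rb'))
rect(c,o,(270,165,375,270),.052,vmin=90)
print('boss top',px2z(c,322.5,219,.0585,o), 'spire base c',px2z(c,622,215,.012,o))
E
```

```text
rect ((522.1383056640625, -394.970703125), (64.93930053710938, 65.29454040527344), 24.644527435302734) circ ((522.31494140625, -394.77166748046875), 45.43283462524414) ellipse ((522.1400146484375, -394.87744140625), (75.58668518066406, 76.24800109863281), 33.189781188964844)
boss top [ 0.52058854 -0.39508229  0.0585    ] spire base c [ 0.42764305 -0.15946986  0.012     ]
```

arm_command(motion="0.018 0.006 0 -0.0035 0.0016 -0.021 1; 0 0 0.14 0 0 0 1; 0 0 0.14 0 0 0 1; 0 0 0.14 0 0 0 1; 0 0 0.12 0 0 0 1; 0 0 0 0 0 0 1; 0 0 0 0 0 0 1")

```text
time_s: 5.63
eef_pos: [0.5269, -0.3954, 0.0483]
eef_rot: [0.004, -0.215, 0.977, -0.006]
wrist_force: [0.6, -0.6, 1.2]
opening: 1.001
```

```bash
python3 -c "
from h import *;c,o=wsnap('w4');to(o,.5221,-.3949,.022,204.4)"
```

```text
t 5.63 pos [ 0.5269 -0.3954  0.0483] yawx -155.19 tilt [ 0.54 -0.57] F [ 0.6 -0.6  1.2] open 1.001 q5 -2.83
t 5.63 pos [ 0.5269 -0.3954  0.0483] yawx -155.19 tilt [ 0.54 -0.57] F [ 0.6 -0.6  1.2] open 1.001 q5 -2.83
shift units now [0.021 0.014 0.131] after turn [0.021 0.012 0.131] turn units [-0.0123  0.0043  0.0068]
```

View pics/w4.png

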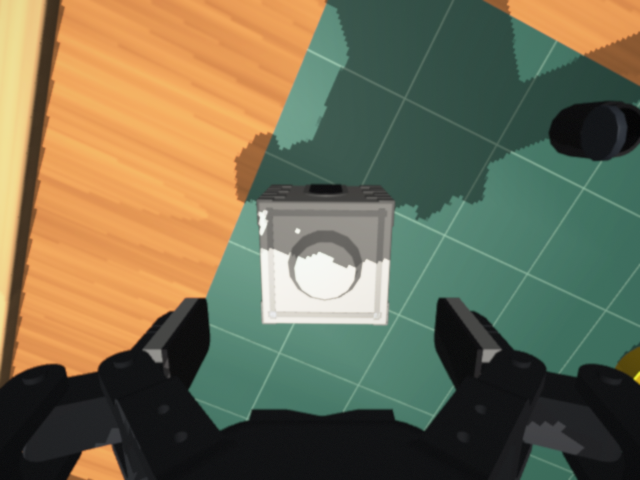

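Storey is centred between the fingers at (325,260). I'll trim, lower and grip.

arm_command(motion="0.021 0.012 0.02 -0.0123 0.0043 0.0068 1; 0 0 0.07 0 0 0 1; 0 0 0.04 0 0 0 1; 0 0 0 0 0 0 1; 0 0 0 0 0 0 1")

```text
time_s: 6.1
eef_pos: [0.525, -0.3982, 0.0277]
eef_rot: [0.002, -0.211, 0.977, -0.004]
wrist_force: [0.1, 0.5, 0.1]
opening: 1.002
```

```bash
python3 -c "
from h import *;from bench import *;to(get_obs(),.5221,-.3949,.022,204.4)"
```

```text
t 6.1 pos [ 0.525  -0.3982  0.0277] yawx -155.6 tilt [ 0.36 -0.4 ] F [0.1 0.5 0.1] open 1.002 q5 -2.83
shift units now [0.006 0.021 0.028] after turn [0.006 0.021 0.029] turn units [-0.0085  0.0027 -0.    ]
```

arm_command(motion="0.006 0.021 0.03 -0.0085 0.0027 0 1; 0 0 0 0 0 0 1; 0 0 0 0 0 0 0.5; 0 0 0 0 0 0 0.3; 0 0 0 0 0 0 0; 0 0 0 0 0 0 0; 0 0 0 0 0 0 0; 0 0 0 0 0 0 0; 0 0 0 0 0 0 0")

```text
time_s: 6.85
eef_pos: [0.5233, -0.3962, 0.0234]
eef_rot: [0.001, -0.211, 0.977, -0.001]
wrist_force: [-0.4, -0.4, -0.6]
opening: 0.005
```

```bash
python3 -c "
from h import *;c,o=wsnap('w5');to(o,.5221,-.3949,.25,204.4)"
```

```text
t 6.85 pos [ 0.5233 -0.3962  0.0234] yawx -155.59 tilt [ 0.12 -0.15] F [-0.4 -0.4 -0.6] open 0.005 q5 -2.83
t 6.85 pos [ 0.5233 -0.3962  0.0234] yawx -155.59 tilt [ 0.12 -0.15] F [-0.4 -0.4 -0.6] open 0.005 q5 -2.83
shift units now [ 0.002  0.005 -1.133] after turn [ 0.003  0.008 -1.133] turn units [-0.003   0.0008  0.0001]
```

View pics/w5.png

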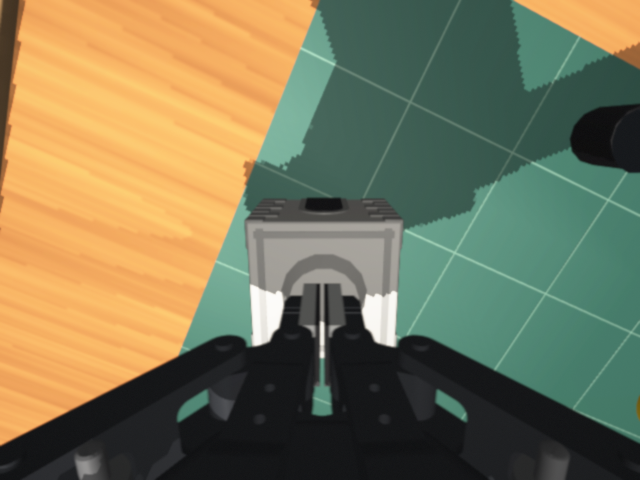

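The jaws shut to 0.005 and hold nothing. In the wrist view the shut fingers lie in front of the storey top at (325,300), so they seem to be above it. I'll check from the side camera.

```bash
python3 - <<'E'
from h import *;from bench import *
c=camera('side');pickle.dump(c,open('side1.pkl','wb'));crop(c,'side1c.png',260,280,460,430+50,4)
o=get_obs();print(proj(c,[o['eef_pos'],np.array(o['eef_pos'])+[0,0,.036]]))
k=camera('scene');crop(k,'scene1c.png',70,150,230,290,5)
print(proj(k,[o['eef_pos'],np.array(o['eef_pos'])+[0,0,.036]]))
E
```

```text
[[352.00092196 423.76376303]
 [352.34111385 410.40782184]]
[[138.36258952 260.08709644]
 [134.5870461  245.99735432]]
```

View pics/side1c.png

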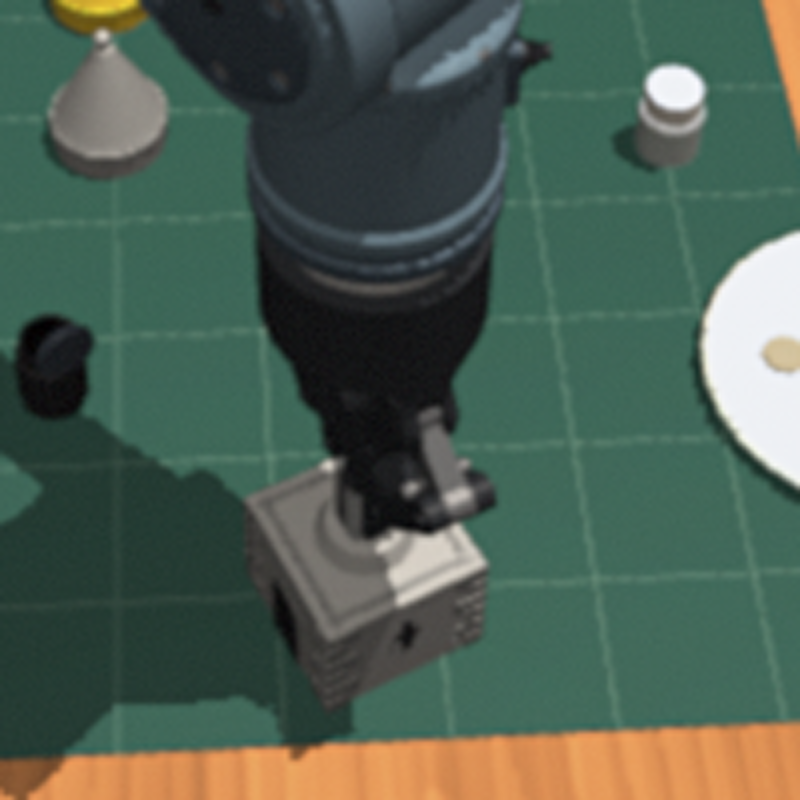

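View pics/scene1c.png

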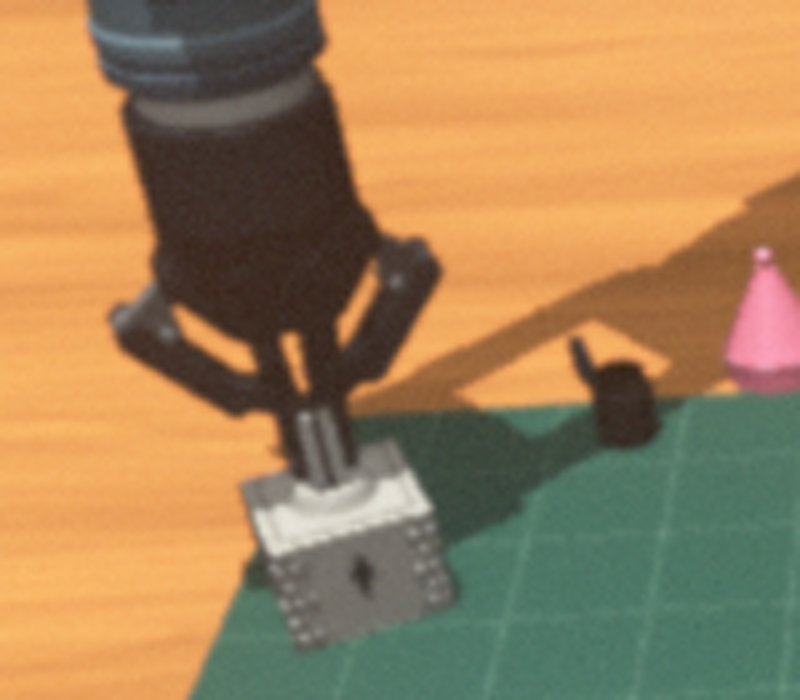

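The reported TCP lies about 35 mm (shut) to 48 mm (open) beyond the real finger ends. Both fixed cameras and the wrist view agree on this. I'll plan heights with that offset, open, and descend watching the force.

arm_command(motion="0 0 -0.05 0 0 0 0; 0 0 0 0 0 0 1; 0 0 0 0 0 0 1; 0 0 0 0 0 0 1; 0 0 0 0 0 0 1; 0 0 0 0 0 0 1; 0 0 0 0 0 0 1")

```text
time_s: 7.58
eef_pos: [0.5228, -0.3955, 0.0338]
eef_rot: [0.0, -0.211, 0.977, -0.001]
wrist_force: [0.3, -1.2, 0.7]
opening: 0.849
```

```bash
python3 -c "
from h import *;from bench import *;to(get_obs(),.5221,-.3949,-.030,204.4)"
```

```text
t 7.58 pos [ 0.5228 -0.3955  0.0338] yawx -155.59 tilt [ 0.06 -0.08] F [ 0.3 -1.2  0.7] open 0.849 q5 -2.83
shift units now [0.002 0.005 0.319] after turn [0.002 0.004 0.319] turn units [-0.0016  0.0004  0.0002]
```

arm_command(motion="0 0.004 0 0 0 0 1; 0 0 0 0 0 0 1; 0 0 0.08 0 0 0 1; 0 0 0.08 0 0 0 1; 0 0 0.08 0 0 0 1; 0 0 0.07 0 0 0 1; 0 0 0 0 0 0 1; 0 0 0 0 0 0 1")

```text
time_s: 8.25
eef_pos: [0.5233, -0.3956, -0.0297]
eef_rot: [0.001, -0.211, 0.977, -0.002]
wrist_force: [0.7, -0.3, 0.1]
opening: 1.001
```

```bash
python3 -c "
from h import *;c,o=wsnap('w6');to(o,.5221,-.3949,-.030,204.4)"
```

```text
t 8.25 pos [ 0.5233 -0.3956 -0.0297] yawx -155.58 tilt [ 0.16 -0.18] F [ 0.7 -0.3  0.1] open 1.001 q5 -2.82
t 8.25 pos [ 0.5233 -0.3956 -0.0297] yawx -155.58 tilt [ 0.16 -0.18] F [ 0.7 -0.3  0.1] open 1.001 q5 -2.82
shift units now [0.004 0.006 0.001] after turn [0.004 0.006 0.001] turn units [-0.0038  0.0011  0.0003]
```

View pics/w6.png

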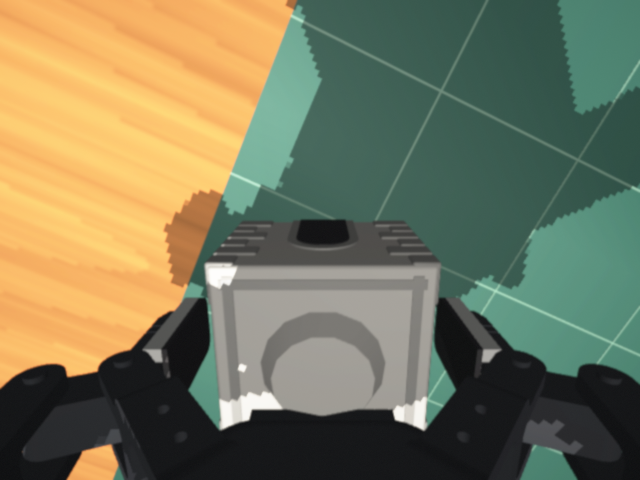

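The fingers now straddle the storey. Closing.

arm_command(motion="0.004 0.006 0 -0.0038 0.0011 0 1; 0 0 0 0 0 0 0.7; 0 0 0 0 0 0 0; 0 0 0 0 0 0 0; 0 0 0 0 0 0 0; 0 0 0 0 0 0 0; 0 0 0 0 0 0 0; 0 0 0 0 0 0 0")

```text
time_s: 8.97
eef_pos: [0.5238, -0.3967, -0.0255]
eef_rot: [0.001, -0.212, 0.977, -0.002]
wrist_force: [-0.5, 0.7, -0.9]
opening: 0.748
```

```bash
python3 -c "
from h import *;c,o=wsnap('w7')"
```

```text
t 8.97 pos [ 0.5238 -0.3967 -0.0255] yawx -155.58 tilt [ 0.2  -0.22] F [-0.5  0.7 -0.9] open 0.748 q5 -2.83
```

View pics/w7.png

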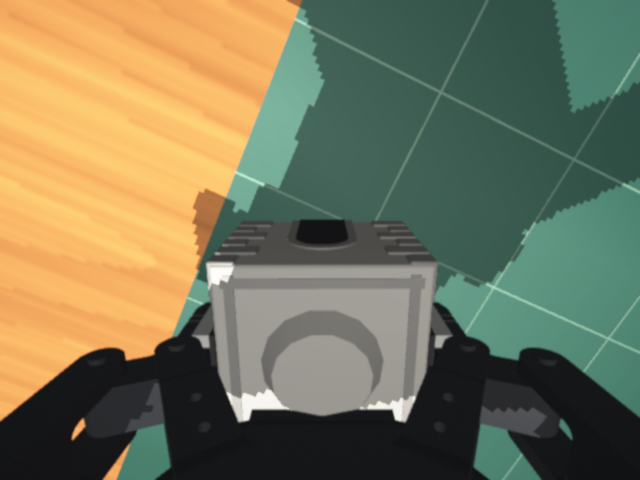

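```bash
python3 - <<'E'
from h import *
c,o=pickle.load(open('w7.pkl','rb'))
M=T_of({**c,'mount':np.eye(4)},o)
for p in [(207,263),(438,263),(243,420)]:
    w=px2z(c,*p,.052,o); print(w, np.linalg.inv(M)[:3]@np.append(w,1))
to(o,.5221,-.3949,.2,204.4)
E
```

```text
[ 0.50816937 -0.43850645  0.052     ] [ 0.03141732 -0.03199936 -0.07735614]
[ 0.48083261 -0.37871517  0.052     ] [ 0.03158561  0.03374377 -0.07768554]
[ 0.55425967 -0.40960766  0.052     ] [-0.02249747 -0.02474345 -0.07730449]
t 8.97 pos [ 0.5238 -0.3967 -0.0255] yawx -155.58 tilt [ 0.2  -0.22] F [-0.5  0.7 -0.9] open 0.748 q5 -2.83
shift units now [ 0.002  0.006 -1.127] after turn [ 0.004  0.012 -1.127] turn units [-0.0048  0.0016  0.0004]
```

arm_command(motion="0 0 -0.02 -0.004 0.001 0 0; 0 0 -0.05 0 0 0 0; 0 0 -0.1 0 0 0 0; 0 0 -0.15 0 0 0 0; 0 0 -0.15 0 0 0 0; 0 0 -0.15 0 0 0 0; 0 0 -0.15 0 0 0 0; 0 0 -0.15 0 0 0 0; 0 0 -0.1 0 0 0 0; 0 0 0 0 0 0 0")

```text
time_s: 9.85
eef_pos: [0.5221, -0.395, 0.1913]
eef_rot: [-0.001, -0.211, 0.977, 0.002]
wrist_force: [0.4, -0.7, 1.0]
opening: 0.742
```

```bash
python3 -c "
from h import *;c,o=wsnap('w8');to(o,.5364,.3985,.2,180.4)"
```

```text
t 9.85 pos [ 0.5221 -0.395   0.1913] yawx -155.58 tilt [-0.16  0.21] F [ 0.4 -0.7  1. ] open 0.742 q5 -2.83
t 9.85 pos [ 0.5221 -0.395   0.1913] yawx -155.58 tilt [-0.16  0.21] F [ 0.4 -0.7  1. ] open 0.742 q5 -2.83
shift units now [-1.705  3.583 -0.029] after turn [-0.099  3.967 -0.043] turn units [ 0.004  -0.0019  0.4003]
```

View pics/w8.png

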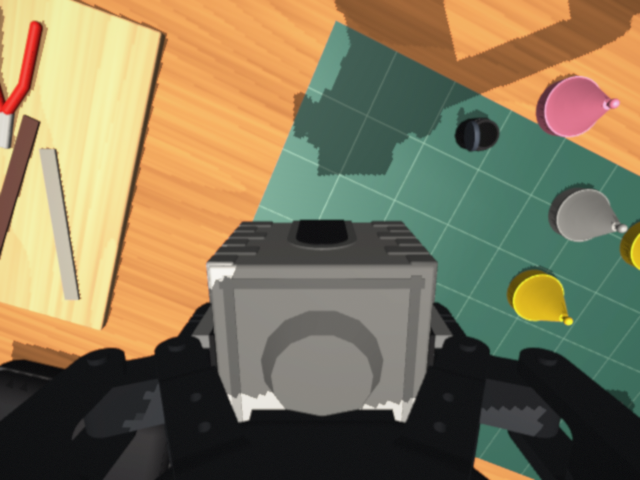

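arm_command(motion="0 0 0 0.004 -0.002 0.1 0; 0 0 0 0 0 0.1 0; 0 0 0 0 0 0.1 0; 0 0 0 0 0 0.1 0; 0 0.1 0 0 0 0 0; -0.005 0.18 0 0 0 0 0; -0.005 0.18 0 0 0 0 0; -0.005 0.18 0 0 0 0 0; -0.005 0.18 0 0 0 0 0; -0.005 0.18 0 0 0 0 0")

```text
time_s: 10.73
eef_pos: [0.521, -0.1898, 0.1748]
eef_rot: [-0.009, 0.013, 1.0, 0.007]
wrist_force: [1.0, 0.2, -1.0]
opening: 0.744
```

arm_command(motion="-0.005 0.18 0 0 0 0 0; -0.005 0.18 0 0 0 0 0; -0.005 0.18 0 0 0 0 0; -0.005 0.18 0 0 0 0 0; -0.005 0.18 0 0 0 0 0; -0.005 0.18 0 0 0 0 0; -0.005 0.18 0 0 0 0 0; -0.005 0.18 0 0 0 0 0; -0.005 0.18 0 0 0 0 0; -0.005 0.18 0 0 0 0 0")

```text
time_s: 11.57
eef_pos: [0.5264, 0.1899, 0.1639]
eef_rot: [-0.022, 0.015, 1.0, 0.009]
wrist_force: [0.5, 0.4, -0.2]
opening: 0.741
```

```bash
python3 -c "
from h import *;from bench import *;to(get_obs(),.5364,.3985,.1,180.4)"
```

```text
t 11.57 pos [0.5264 0.1899 0.1639] yawx 178.34 tilt [-2.5   1.11] F [ 0.5  0.4 -0.2] open 0.741 q5 -1.43
shift units now [-0.034  1.038  0.337] after turn [-0.057  1.043  0.32 ] turn units [ 0.018  -0.0419 -0.0347]
```

arm_command(motion="0 0 -0.05 0.018 -0.042 -0.035 0; -0.01 0.18 -0.02 0 0 0 0; -0.01 0.18 -0.02 0 0 0 0; -0.01 0.18 -0.02 0 0 0 0; -0.01 0.18 0 0 0 0 0; 0 0.12 0 0 0 0 0; 0 0.06 0 0 0 0 0; 0 0 0 0 0 0 0; 0 0 0 0 0 0 0")

```text
time_s: 12.32
eef_pos: [0.5196, 0.3828, 0.1681]
eef_rot: [-0.012, -0.009, 1.0, -0.004]
wrist_force: [0.2, -0.0, -1.4]
opening: 0.742
```

```bash
python3 -c "
from h import *;c,o=wsnap('w9');to(o,.5364,.3985,.1,180.4)"
```

```text
t 12.32 pos [0.5196 0.3828 0.1681] yawx -178.97 tilt [-1.4  -0.45] F [ 0.2 -0.  -1.4] open 0.742 q5 -1.14
t 12.32 pos [0.5196 0.3828 0.1681] yawx -178.97 tilt [-1.4  -0.45] F [ 0.2 -0.  -1.4] open 0.742 q5 -1.14
shift units now [-0.094  0.08   0.338] after turn [-0.084  0.078  0.34 ] turn units [-0.0073 -0.0234  0.0105]
```

View pics/w9.png

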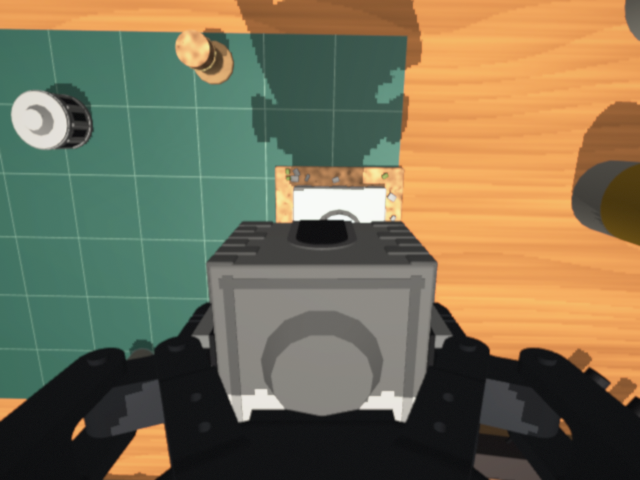

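arm_command(motion="-0.04 0.04 0 -0.0073 -0.0234 0.0105 0; -0.044 0.038 0 0 0 0 0; 0 0 0 0 0 0 0; 0 0 0.1 0 0 0 0; 0 0 0.1 0 0 0 0; 0 0 0.1 0 0 0 0; 0 0 0.1 0 0 0 0; 0 0 0 0 0 0 0; 0 0 0 0 0 0 0")

```text
time_s: 13.12
eef_pos: [0.5437, 0.3884, 0.0874]
eef_rot: [0.006, 0.006, 1.0, 0.001]
wrist_force: [1.2, 0.3, -0.6]
opening: 0.744
```

```bash
python3 -c "
from h import *;c,o=wsnap('w10');to(o,.5364,.3985,.02,180.4)"
```

```text
t 13.12 pos [0.5437 0.3884 0.0874] yawx 179.34 tilt [0.64 0.08] F [ 1.2  0.3 -0.6] open 0.744 q5 -1.11
t 13.12 pos [0.5437 0.3884 0.0874] yawx 179.34 tilt [0.64 0.08] F [ 1.2  0.3 -0.6] open 0.744 q5 -1.11
shift units now [0.041 0.05  0.337] after turn [0.036 0.051 0.337] turn units [ 0.0013  0.0106 -0.0177]
```

arm_command(motion="0.018 0.025 0 0.0013 0.0106 -0.0177 0; 0.018 0.025 0 0 0 0 0; 0 0 0.05 0 0 0 0; 0 0 0.05 0 0 0 0; 0 0 0.05 0 0 0 0; 0 0 0.05 0 0 0 0; 0 0 0.05 0 0 0 0; 0 0 0 0 0 0 0; 0 0 0 0 0 0 0")

```text
time_s: 13.92
eef_pos: [0.5384, 0.4005, 0.0372]
eef_rot: [0.003, -0.004, 1.0, 0.001]
wrist_force: [0.4, -0.3, -0.7]
opening: 0.743
```

```bash
python3 -c "
from h import *;from bench import *;to(get_obs(),.5364,.3985,.02,180.4)"
```

```text
t 13.92 pos [0.5384 0.4005 0.0372] yawx -179.51 tilt [0.31 0.17] F [ 0.4 -0.3 -0.7] open 0.743 q5 -1.12
shift units now [ 0.011 -0.01   0.086] after turn [ 0.01  -0.01   0.086] turn units [0.0027 0.0052 0.0016]
```

arm_command(motion="0.01 -0.01 0 0.0027 0.0052 0.0016 0; 0 0 0.04 0 0 0 0; 0 0 0.04 0 0 0 0; 0 0 0 0 0 0 0; 0 0 0 0 0 0 0")

```text
time_s: 14.33
eef_pos: [0.5365, 0.3981, 0.0196]
eef_rot: [-0.0, -0.003, 1.0, -0.0]
wrist_force: [0.9, 0.2, -0.9]
opening: 0.745
```

```bash
python3 -c "
from h import *;from bench import *
c,o=wsnap('w11');to(o,.5364,.3985,-.009,180.4)
c=camera('side');crop(c,'side2c.png',260,70,400,190,5)
c=camera('scene');crop(c,'scene2c.png',430,170,560,280,5)"
```

```text
t 14.33 pos [0.5365 0.3981 0.0196] yawx -179.63 tilt [-0.03 -0.02] F [ 0.9  0.2 -0.9] open 0.745 q5 -1.12
t 14.33 pos [0.5365 0.3981 0.0196] yawx -179.63 tilt [-0.03 -0.02] F [ 0.9  0.2 -0.9] open 0.745 q5 -1.12
shift units now [0.    0.002 0.143] after turn [0.    0.002 0.143] turn units [-0.0003 -0.0005 -0.0005]
```

View pics/side2c.png

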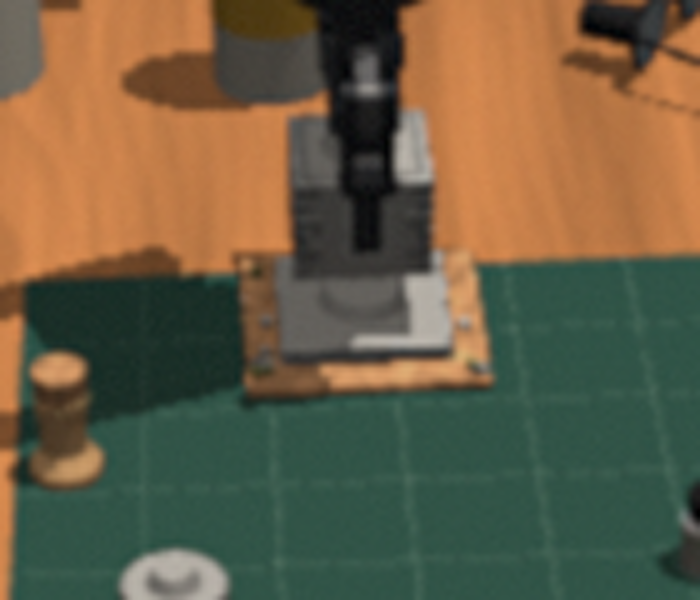

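View pics/scene2c.png

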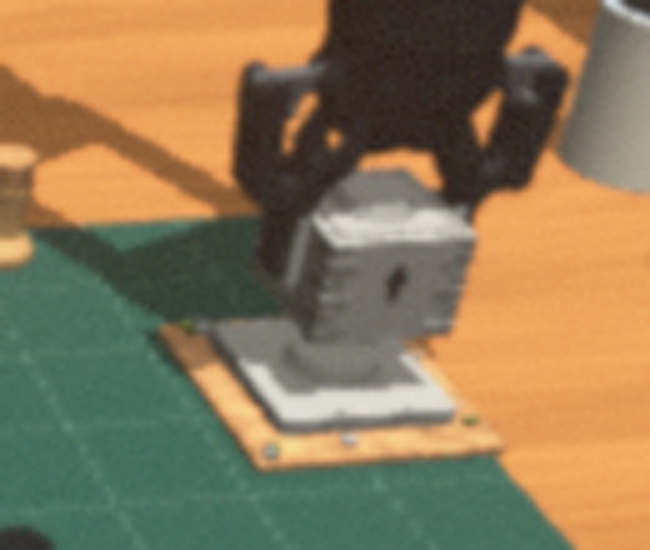

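View pics/w11.png

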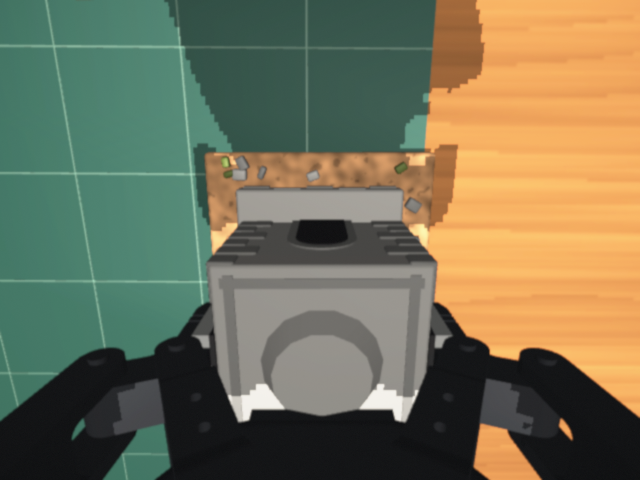

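The storey hangs upright about 20 mm above the plinth. In the wrist view its walls are parallel to the plinth and the two centres line up. Lowering slowly.

arm_command(motion="0 0.002 0.03 0 0 0 0; 0 0 0.03 0 0 0 0; 0 0 0.025 0 0 0 0; 0 0 0.02 0 0 0 0; 0 0 0.02 0 0 0 0; 0 0 0.01 0 0 0 0")

```text
time_s: 14.98
eef_pos: [0.5376, 0.3993, -0.0082]
eef_rot: [0.001, -0.003, 1.0, 0.001]
wrist_force: [-0.9, 0.5, -0.9]
opening: 0.742
```

```bash
python3 -c "
from h import *;from bench import *
to(get_obs(),.5364,.3985,-.009,180.4)"
```

```text
t 14.98 pos [ 0.5376  0.3993 -0.0082] yawx -179.62 tilt [0.13 0.06] F [-0.9  0.5 -0.9] open 0.742 q5 -1.12
shift units now [ 0.006 -0.004  0.004] after turn [ 0.006 -0.004  0.004] turn units [ 0.0011  0.0022 -0.0004]
```

arm_command(motion="0.004 -0.003 0.012 0 0.002 0 0; 0 0 0.01 0 0 0 0; 0 0 0.01 0 0 0 0")

```text
time_s: 15.23
eef_pos: [0.5377, 0.3991, -0.0115]
eef_rot: [0.001, -0.004, 1.0, 0.0]
wrist_force: [-5.4, -2.2, 15.1]
opening: 0.744
```

```bash
python3 -c "
from h import *;from bench import *
wsnap('w12')
c=camera('side');crop(c,'side3c.png',260,70,400,190,5)
c=camera('scene');crop(c,'scene3c.png',430,170,560,280,5)"
```

```text
t 15.23 pos [ 0.5377  0.3991 -0.0115] yawx -179.58 tilt [0.06 0.05] F [-5.4 -2.2 15.1] open 0.744 q5 -1.12
```

View pics/scene3c.png

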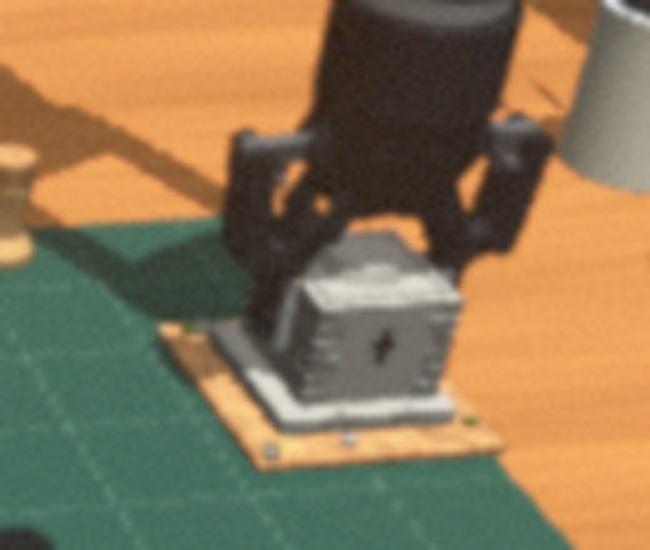

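View pics/w12.png

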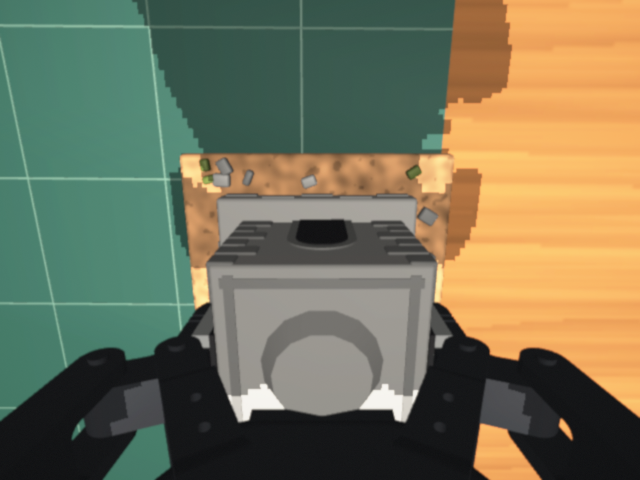

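Contact at 15 N with the storey on the plinth. Releasing and going straight up.

arm_command(motion="0 0 0 0 0 0 0.8; 0 0 0 0 0 0 1; 0 0 0 0 0 0 1; 0 0 0 0 0 0 1; 0 0 0 0 0 0 1; 0 0 -0.05 0 0 0 1; 0 0 -0.1 0 0 0 1; 0 0 -0.1 0 0 0 1; 0 0 -0.15 0 0 0 1; 0 0 -0.15 0 0 0 1")

```text
time_s: 16.22
eef_pos: [0.5322, 0.396, 0.095]
eef_rot: [-0.007, -0.003, 1.0, -0.003]
wrist_force: [1.0, 0.2, -0.1]
opening: 1.002
```

arm_command(motion="0 0 -0.15 0 0 0 1; 0 0 -0.15 0 0 0 1; 0 0 -0.15 0 0 0 1; 0 0 0 0 0 0 1; 0 0 0 0 0 0 1")

```text
time_s: 16.63
eef_pos: [0.536, 0.398, 0.2012]
eef_rot: [-0.001, -0.004, 1.0, -0.0]
wrist_force: [-0.4, -0.6, -0.8]
opening: 0.998
```

```bash
python3 - <<'E'
from h import *;from bench import *
c,o=wsnap('w13')
rect(c,o,(240,120,400,300),.068,vmin=90)
to(o,.6215,.012,.19,180)
k=camera('scene');crop(k,'scene4c.png',430,170,560,280,5)
E
```

```text
t 16.63 pos [0.536  0.398  0.2012] yawx -179.59 tilt [-0.08 -0.  ] F [-0.4 -0.6 -0.8] open 0.998 q5 -1.12
rect ((526.00341796875, 401.18182373046875), (86.94985961914062, 76.38206481933594), 0.44979333877563477) circ ((526.024658203125, 398.5133056640625), 55.03194808959961) ellipse ((528.4832763671875, 398.26300048828125), (82.5578384399414, 94.26412200927734), 103.21029663085938)
t 16.63 pos [0.536  0.398  0.2012] yawx -179.59 tilt [-0.08 -0.  ] F [-0.4 -0.6 -0.8] open 0.998 q5 -1.12
shift units now [-0.414 -1.933  0.055] after turn [-0.427 -1.93   0.056] turn units [-0.     -0.0013  0.0068]
```

View pics/w13.png

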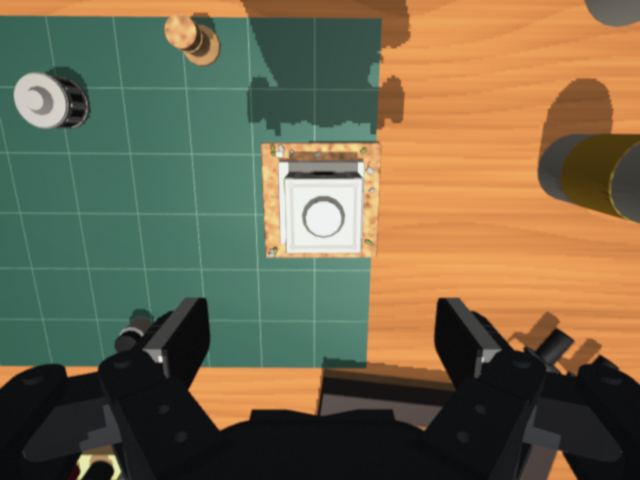

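View pics/scene4c.png

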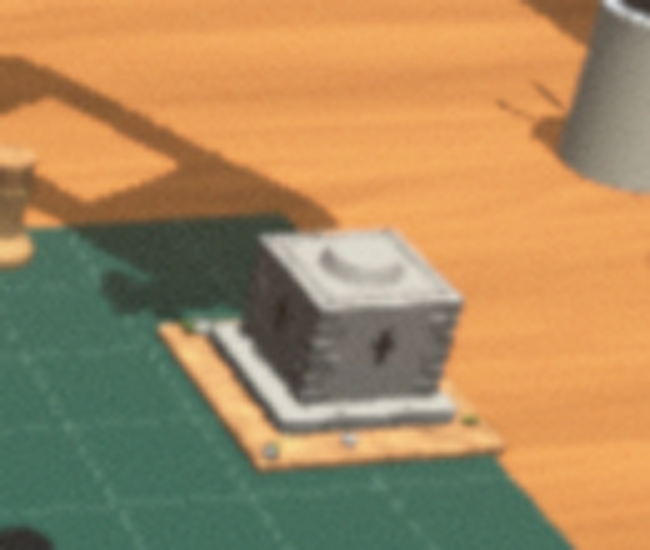

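```bash
python3 - <<'E'
from h import *
c,o=pickle.load(open('w13.pkl','rb'))
crop(c,'w13c.png',270,150,380,265,6)
E
```

```text
(no output)
```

View pics/w13c.png

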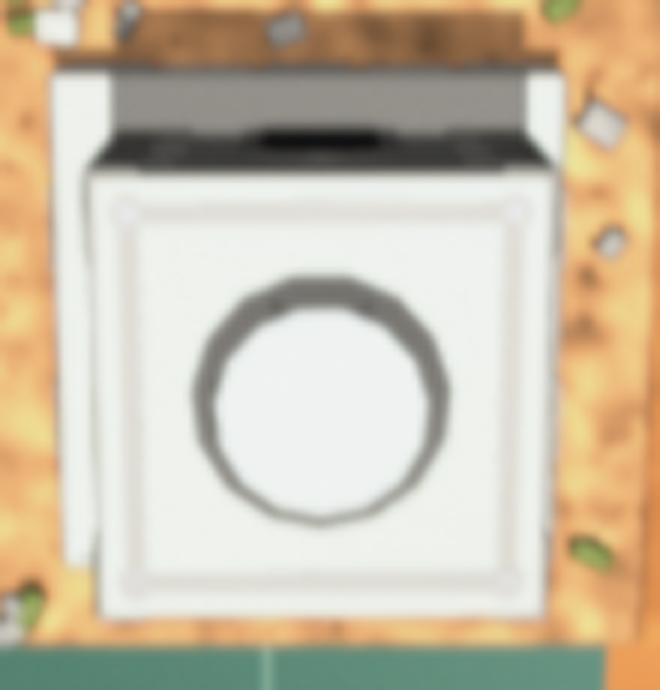

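arm_command(motion="-0.02 -0.1 0 0 0 0 1; -0.037 -0.18 0 0 0 0 1; -0.037 -0.18 0 0 0 0 1; -0.037 -0.18 0 0 0 0 1; -0.037 -0.18 0 0 0 0 1; -0.037 -0.18 0 0 0 0 1; -0.037 -0.18 0 0 0 0 1; -0.037 -0.18 0 0 0 0 1; -0.037 -0.18 0 0 0 0 1; -0.037 -0.18 0 0 0 0 1")

```text
time_s: 17.57
eef_pos: [0.6007, 0.0482, 0.1828]
eef_rot: [-0.014, -0.011, 1.0, -0.0]
wrist_force: [-0.1, -1.0, 0.6]
opening: 0.999
```

arm_command(motion="-0.037 -0.15 0 0 0 0 1; 0 0 0 0 0 0 1; 0 0 0 0 0 0 1; 0 0 0 0 0 0 1")

```text
time_s: 17.9
eef_pos: [0.6061, 0.0082, 0.1756]
eef_rot: [-0.02, -0.005, 1.0, -0.0]
wrist_force: [0.1, 1.4, -0.1]
opening: 0.996
```

```bash
python3 - <<'E'
from h import *;from bench import *
c,o=wsnap('w14')
to(o,.6215,.012,.19,180)
E
```

```text
t 17.9 pos [0.6061 0.0082 0.1756] yawx -179.39 tilt [-2.27 -0.03] F [ 0.1  1.4 -0.1] open 0.996 q5 -1.76
t 17.9 pos [0.6061 0.0082 0.1756] yawx -179.39 tilt [-2.27 -0.03] F [ 0.1  1.4 -0.1] open 0.996 q5 -1.76
shift units now [-0.074  0.018 -0.075] after turn [-0.077  0.019 -0.072] turn units [-0.0003 -0.0378  0.0102]
```

View pics/w14.png

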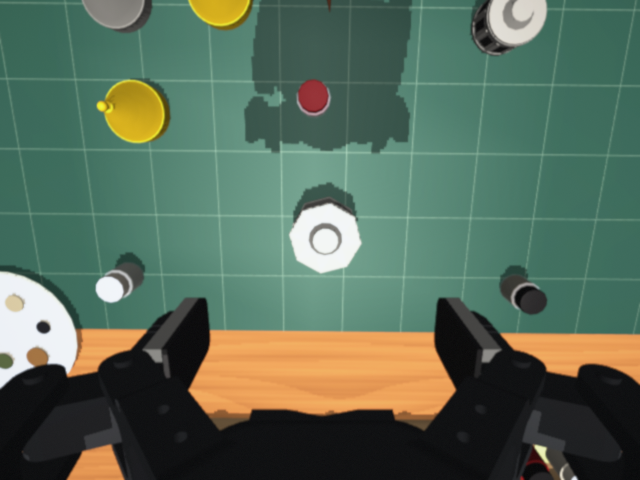

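```bash
cat >> h.py <<'E'
def octo(c,o,box,z,smax=60,vmin=150):
    h=cv2.cvtColor(c['img'],cv2.COLOR_RGB2HSV);m=((h[:,:,1]<smax)&(h[:,:,2]>vmin)).astype(np.uint8);k=np.zeros_like(m);k[box[1]:box[3],box[0]:box[2]]=1;m*=k
    m=cv2.morphologyEx(m,cv2.MORPH_CLOSE,np.ones((9,9)))
    cs,_=cv2.findContours(m,cv2.RETR_EXTERNAL,cv2.CHAIN_APPROX_NONE);ct=max(cs,key=cv2.contourArea)
    W=np.array([px2z(c,*p[0],z,o)[:2] for p in ct])*1000
    from scipy.optimize import minimize_scalar
    hull=W
    def width(a):
        n=np.array([np.cos(a),np.sin(a)]);s=hull@n;return s.max()-s.min()
    best=min(range(-225,226),key=lambda i:sum(width(np.radians(i/10+45*j)) for j in range(4)))/10
    C=np.zeros(2);
    for j in (0,2):
        a=np.radians(best+45*j);n=np.array([np.cos(a),np.sin(a)]);s=hull@n;C+=n*(s.max()+s.min())/2
    M=cv2.moments((W*10).astype(np.int32));
    print('oct centre',C,'moment',M['m10']/M['m00']/10,M['m01']/M['m00']/10,'flat normal deg',best,'widths',[round(width(np.radians(best+45*j)),1) for j in range(4)])
E
python3 - <<'E'
from h import *
c,o=pickle.load(open('w13.pkl','rb'))
print('boss',px2z(c,323.5,216.7,.068,o),px2z(c,323.7,218.7,.075,o))
P=np.array([px2z(c,270+u/6,150+v/6,.068,o)[:2] for u,v in [(90,172),(558,172),(545,612),(102,617)]]).astype(np.float32);print(cv2.minAreaRect(P*1000))
c,o=pickle.load(open('w14.pkl','rb'))
octo(c,o,(280,195,370,280),.044)
print('boss tip',px2z(c,325,240.5,.051,o))
for n,p,z in [('lantern',(524,12),.043),('pota',(313,95),.039),('potc',(533,299),.039)]: print(n,px2z(c,*p,z,o))
crop(c,'w14c.png',280,175,380,285,5)
E
```

```text
boss [0.53820639 0.40070602 0.068     ] [0.53831956 0.40083495 0.075     ]
((538.248046875, 401.07464599609375), (63.97034454345703, 63.995513916015625), 0.4580422043800354)
oct centre [628.33736168   7.90243894] moment 622.3739494066024 11.467526519987505 flat normal deg 19.5 widths [np.float64(67.8), np.float64(66.1), np.float64(72.6), np.float64(66.6)]
boss tip [0.6216864  0.01234625 0.051     ]
lantern [0.44619665 0.15853341 0.043     ]
pota [0.50600996 0.0013634  0.039     ]
potc [0.67675748 0.20022462 0.039     ]
```

View pics/w14c.png

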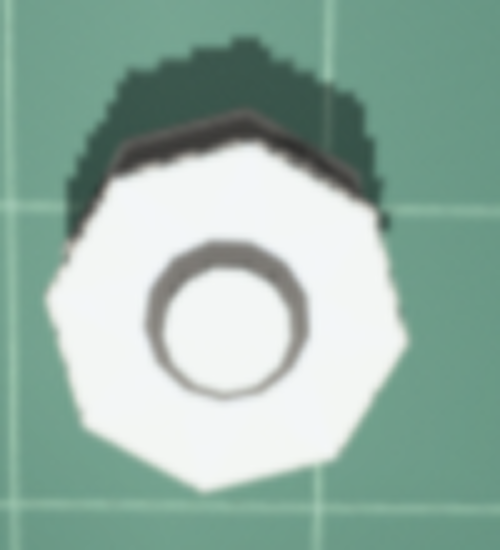

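```bash
python3 - <<'E'
from h import *
c,o=pickle.load(open('w14.pkl','rb'))
P=np.array([px2z(c,280+u/5,175+v/5,.044,o)[:2] for u,v in [(245,140),(378,205),(407,340),(335,460),(205,490),(82,428),(45,300),(115,175)]])*1000
C=P.mean(0);d=P-C;a=np.degrees(np.arctan2(d[:,1],d[:,0]));r=np.hypot(*d.T)
print(C,r.round(1),(a%45).round(1), 'flat normals mod45',((a+22.5)%45).mean().round(1))
to(o,.6217,.0122,.06,180)
E
```

```text
[621.99621912  12.66652936] [30.9 32.1 31.  31.4 30.8 31.5 31.  31.1] [40.1 38.5 38.9 37.6 38.8 38.5 39.4 37.6] flat normals mod45 16.2
t 17.9 pos [0.6061 0.0082 0.1756] yawx -179.39 tilt [-2.27 -0.03] F [ 0.1  1.4 -0.1] open 0.996 q5 -1.76
shift units now [-0.101  0.019  0.574] after turn [-0.078  0.02   0.578] turn units [-0.0003 -0.0378  0.0102]
```

arm_command(motion="0 0 0 0 -0.038 0 1; 0 0 0 0 0 -0.09 1; 0 0 0 0 0 -0.09 1; 0 0 0 0 0 -0.07 1; 0 0 0 0 0 0 1; 0 0 0 0 0 0 1")

```text
time_s: 18.45
eef_pos: [0.6026, 0.0183, 0.1724]
eef_rot: [-0.002, -0.146, 0.989, 0.002]
wrist_force: [-0.4, 0.2, 0.1]
opening: 0.997
```

```bash
python3 - <<'E'
from h import *;from bench import *
to(get_obs(),.622,.0125,.06,196.2)
E
```

```text
t 18.45 pos [0.6026 0.0183 0.1724] yawx -163.2 tilt [-0.23  0.16] F [-0.4  0.2  0.1] open 0.997 q5 -2.03
shift units now [-0.086 -0.058  0.562] after turn [-0.085 -0.055  0.562] turn units [ 0.0037 -0.0029  0.0101]
```

arm_command(motion="-0.042 -0.028 0 0.0037 -0.0029 0.0101 1; -0.042 -0.028 0 0 0 0 1; 0 0 0.1 0 0 0 1; 0 0 0.1 0 0 0 1; 0 0 0.1 0 0 0 1; 0 0 0.1 0 0 0 1; 0 0 0.1 0 0 0 1; 0 0 0 0 0 0 1; 0 0 0 0 0 0 1")

```text
time_s: 19.2
eef_pos: [0.6323, 0.0128, 0.0706]
eef_rot: [0.004, -0.135, 0.991, -0.001]
wrist_force: [1.4, 0.1, -0.3]
opening: 1.003
```

```bash
python3 - <<'E'
from h import *;from bench import *
c,o=wsnap('w15');to(o,.622,.0125,-.034,196.2)
E
```

```text
t 19.2 pos [0.6323 0.0128 0.0706] yawx -164.45 tilt [ 0.51 -0.09] F [ 1.4  0.1 -0.3] open 1.003 q5 -2.01
t 19.2 pos [0.6323 0.0128 0.0706] yawx -164.45 tilt [ 0.51 -0.09] F [ 1.4  0.1 -0.3] open 1.003 q5 -2.01
shift units now [0.054 0.015 0.523] after turn [0.05  0.013 0.523] turn units [-0.0039  0.0078 -0.0108]
```

View pics/w15.png

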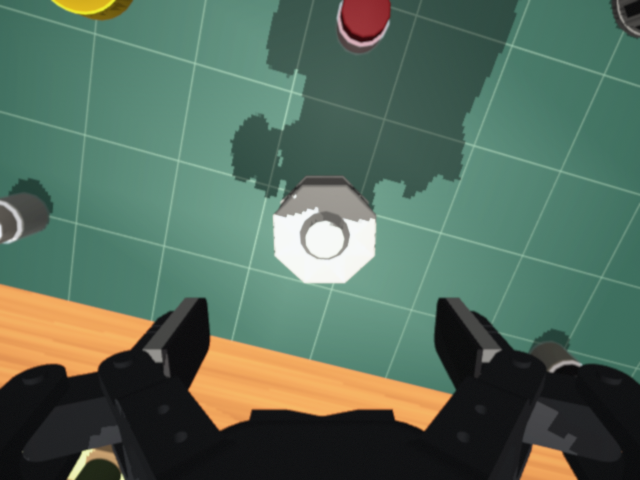

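```bash
python3 - <<'E'
from h import *
c,o=pickle.load(open('w15.pkl','rb'))
print(px2z(c,325,239,.051,o),px2z(c,325.5,236,.044,o))
P=np.array([px2z(c,u,v,.044,o)[:2] for u,v in [(304,181),(347,179),(376,210),(375,255),(348,283),(304,283),(274,256),(273,210)]])
print(P.mean(0))
E
```

```text
[0.62149798 0.01252269 0.051     ] [0.62172345 0.01291603 0.044     ]
[0.62028392 0.01228003]
```

arm_command(motion="0.025 0.006 0 -0.004 0.008 -0.011 1; 0.025 0.006 0 0 0 0 1; 0 0 0.08 0 0 0 1; 0 0 0.08 0 0 0 1; 0 0 0 0 0 0 1; 0 0 0 0 0 0 1")

```text
time_s: 19.75
eef_pos: [0.6263, 0.0112, 0.0468]
eef_rot: [0.005, -0.141, 0.99, -0.002]
wrist_force: [-0.5, 0.0, -0.5]
opening: 0.998
```

```bash
python3 - <<'E'
from h import *;from bench import *
to(get_obs(),.622,.0125,-.034,196.2)
E
```

```text
t 19.75 pos [0.6263 0.0112 0.0468] yawx -163.75 tilt [ 0.63 -0.12] F [-0.5  0.  -0.5] open 0.998 q5 -2.03
shift units now [0.023 0.014 0.404] after turn [0.019 0.012 0.404] turn units [-0.0048  0.0095  0.0009]
```

arm_command(motion="0.022 0.012 0 -0.005 0.0095 0 1; 0 0 0.08 0 0 0 1; 0 0 0.08 0 0 0 1; 0 0 0.08 0 0 0 1; 0 0 0.08 0 0 0 1; 0 0 0.04 0 0 0 1; 0 0 0 0 0 0 1; 0 0 0 0 0 0 1")

```text
time_s: 20.42
eef_pos: [0.6277, 0.0115, -0.0151]
eef_rot: [0.006, -0.142, 0.99, -0.002]
wrist_force: [-0.3, 0.4, 0.3]
opening: 1.0
```

```bash
python3 - <<'E'
from h import *;from bench import *
c,o=wsnap('w16');to(o,.6215,.0125,-.034,196.2)
E
```

```text
t 20.42 pos [ 0.6277  0.0115 -0.0151] yawx -163.73 tilt [ 0.73 -0.11] F [-0.3  0.4  0.3] open 1.0 q5 -2.03
t 20.42 pos [ 0.6277  0.0115 -0.0151] yawx -163.73 tilt [ 0.73 -0.11] F [-0.3  0.4  0.3] open 1.0 q5 -2.03
shift units now [0.03  0.014 0.094] after turn [0.028 0.014 0.095] turn units [-0.0051  0.0111  0.0012]
```

View pics/w16.png

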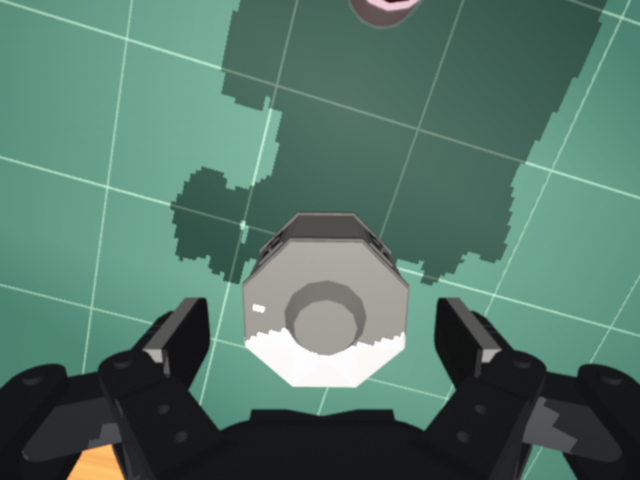

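arm_command(motion="0.02 0.01 0.02 -0.005 0.011 0.001 1; 0.01 0.004 0.04 0 0 0 1; 0.003 0 0.04 0 0 0 1; 0.003 0 0 0 0 0 1; 0 0 0 0 0 0 1")

```text
time_s: 20.88
eef_pos: [0.6221, 0.0119, -0.033]
eef_rot: [0.002, -0.141, 0.99, -0.001]
wrist_force: [0.6, 0.3, -0.1]
opening: 1.0
```

```bash
python3 - <<'E'
from h import *;from bench import *
to(get_obs(),.6215,.0125,-.034,196.2)
E
```

```text
t 20.88 pos [ 0.6221  0.0119 -0.033 ] yawx -163.78 tilt [ 0.27 -0.05] F [ 0.6  0.3 -0.1] open 1.0 q5 -2.03
shift units now [0.002 0.004 0.005] after turn [0.002 0.004 0.005] turn units [-0.002   0.004   0.0003]
```

arm_command(motion="0.002 0.004 0.005 -0.002 0.004 0 0.8; 0 0 0 0 0 0 0.5; 0 0 0 0 0 0 0; 0 0 0 0 0 0 0; 0 0 0 0 0 0 0; 0 0 0 0 0 0 0; 0 0 0 0 0 0 0; 0 0 0 0 0 0 0")

```text
time_s: 21.55
eef_pos: [0.6214, 0.0126, -0.0341]
eef_rot: [-0.0, -0.141, 0.99, 0.0]
wrist_force: [1.1, -0.0, -1.3]
opening: 0.653
```

```bash
python3 - <<'E'
from h import *;from bench import *
c,o=wsnap('w17');to(o,.6215,.0125,.2,196.2)
M=T_of({**c,'mount':np.eye(4)},o)
E
```

```text
t 21.55 pos [ 0.6214  0.0126 -0.0341] yawx -163.78 tilt [-0.04  0.01] F [ 1.1 -0.  -1.3] open 0.653 q5 -2.02
t 21.55 pos [ 0.6214  0.0126 -0.0341] yawx -163.78 tilt [-0.04  0.01] F [ 1.1 -0.  -1.3] open 0.653 q5 -2.02
shift units now [ 0.    -0.    -1.171] after turn [-1.000e-03 -1.000e-03 -1.171e+00] turn units [ 0.0003 -0.0007  0.0003]
```

View pics/w17.png

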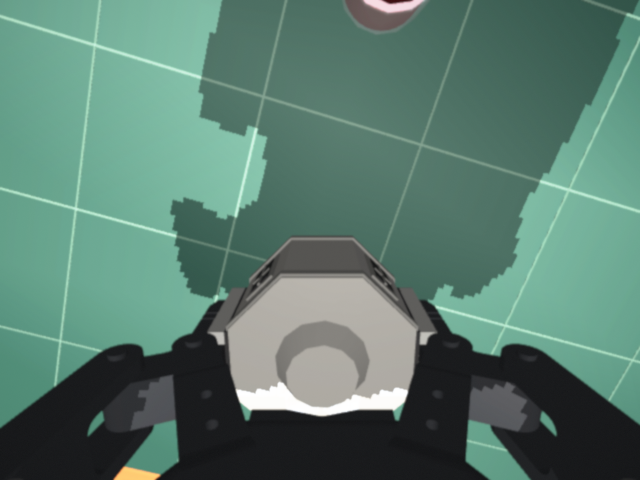

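```bash
python3 - <<'E'
from h import *
c,o=pickle.load(open('w17.pkl','rb'))
M=np.linalg.inv(T_of({**c,'mount':np.eye(4)},o))
for p,z in [((288,276),.044),((362,276),.044),((322,376),.051),((227,329),.044),((418,329),.044)]:
    print(p,(M[:3]@np.append(px2z(c,*p,z,o),1)).round(4))
E
```

```text
(288, 276) [ 0.0279 -0.0088 -0.0781]
(362, 276) [ 0.0279  0.0123 -0.0781]
(322, 376) [-0.0002  0.0009 -0.0851]
(227, 329) [ 0.011  -0.0274 -0.0781]
(418, 329) [ 0.011   0.0295 -0.0781]
```

arm_command(motion="0 0 -0.02 0 0 0 0; 0 0 -0.06 0 0 0 0; 0 0 -0.12 0 0 0 0; 0 0 -0.15 0 0 0 0; 0 0 -0.15 0 0 0 0; 0 0 -0.15 0 0 0 0; 0 0 -0.15 0 0 0 0; 0 0 -0.15 0 0 0 0; 0 0 0 0 0 0 0")

```text
time_s: 22.35
eef_pos: [0.6192, 0.013, 0.1686]
eef_rot: [-0.002, -0.141, 0.99, 0.001]
wrist_force: [0.4, -0.6, -1.0]
opening: 0.648
```

arm_command(motion="0 0 0 0 0 0.09 0; 0 0 0 0 0 0.09 0; 0 0 0 0 0 0.08 0; 0 0 0 0 0 0 0")

```text
time_s: 22.68
eef_pos: [0.6216, 0.0127, 0.1774]
eef_rot: [0.003, 0.0, 1.0, -0.001]
wrist_force: [0.4, -0.7, -1.3]
opening: 0.651
```

```bash
python3 - <<'E'
from h import *;from bench import *
c,o=wsnap('w18');to(o,.538,.4005,.16,180.4)
E
```

```text
t 22.68 pos [0.6216 0.0127 0.1774] yawx 179.96 tilt [ 0.39 -0.07] F [ 0.4 -0.7 -1.3] open 0.651 q5 -1.74
t 22.68 pos [0.6216 0.0127 0.1774] yawx 179.96 tilt [ 0.39 -0.07] F [ 0.4 -0.7 -1.3] open 0.651 q5 -1.74
shift units now [0.42  1.939 0.082] after turn [0.404 1.942 0.087] turn units [-0.0012  0.0065 -0.0073]
```

arm_command(motion="0.02 0.09 0 0 0.006 -0.007 0; 0.038 0.177 0 0 0 0 0; 0.038 0.177 0 0 0 0 0; 0.038 0.177 0 0 0 0 0; 0.038 0.177 0 0 0 0 0; 0.038 0.177 0 0 0 0 0; 0.038 0.177 0 0 0 0 0; 0.038 0.177 0 0 0 0 0; 0.038 0.177 0 0 0 0 0; 0.038 0.177 0 0 0 0 0")

```text
time_s: 23.57
eef_pos: [0.5394, 0.3522, 0.1768]
eef_rot: [0.0, -0.015, 1.0, -0.002]
wrist_force: [0.5, -0.3, -1.3]
opening: 0.652
```

arm_command(motion="0.03 0.14 0 0 0 0 0; 0.01 0.05 0 0 0 0 0; 0 0 0 0 0 0 0; 0 0 0 0 0 0 0")

```text
time_s: 23.9
eef_pos: [0.5248, 0.3989, 0.1758]
eef_rot: [-0.001, -0.025, 1.0, -0.002]
wrist_force: [0.8, -0.1, -1.3]
opening: 0.651
```

```bash
python3 - <<'E'
from h import *;from bench import *
c,o=wsnap('w19');to(o,.5382,.3997,.1,180.4)
E
```

```text
t 23.9 pos [0.5248 0.3989 0.1758] yawx -177.17 tilt [-0.13 -0.21] F [ 0.8 -0.1 -1.3] open 0.651 q5 -1.15
t 23.9 pos [0.5248 0.3989 0.1758] yawx -177.17 tilt [-0.13 -0.21] F [ 0.8 -0.1 -1.3] open 0.651 q5 -1.15
shift units now [-0.068  0.002  0.379] after turn [-0.067  0.004  0.379] turn units [-0.0035 -0.0023  0.0404]
```

View pics/w19.png

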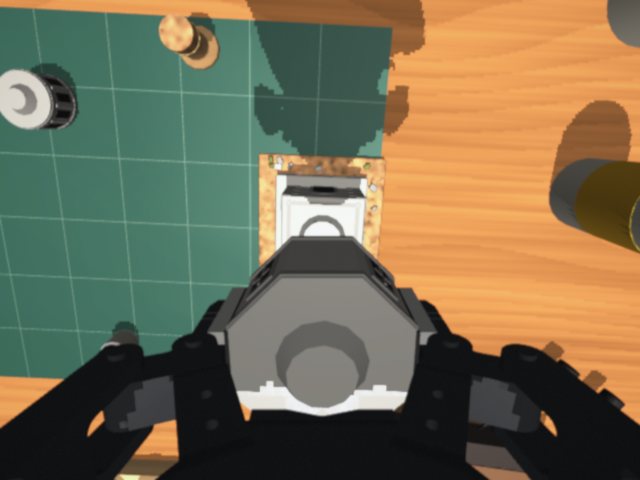

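arm_command(motion="-0.035 0.002 0 -0.0035 -0.002 0.04 0; -0.032 0 0 0 0 0 0; 0 0 0.06 0 0 0 0; 0 0 0.1 0 0 0 0; 0 0 0.1 0 0 0 0; 0 0 0.1 0 0 0 0; 0 0 0.06 0 0 0 0; 0 0 0 0 0 0 0; 0 0 0 0 0 0 0")

```text
time_s: 24.7
eef_pos: [0.5445, 0.3865, 0.086]
eef_rot: [-0.0, -0.0, 1.0, -0.002]
wrist_force: [-0.2, -0.1, -0.9]
opening: 0.648
```

```bash
python3 - <<'E'
from h import *;from bench import *
to(get_obs(),.5382,.3997,.055,180.4)
E
```

```text
t 24.7 pos [0.5445 0.3865 0.086 ] yawx -179.97 tilt [-0.02 -0.18] F [-0.2 -0.1 -0.9] open 0.648 q5 -1.13
shift units now [0.032 0.066 0.155] after turn [0.031 0.066 0.155] turn units [-0.003  -0.0003 -0.0061]
```

arm_command(motion="0.016 0.033 0 -0.003 0 -0.006 0; 0.016 0.033 0 0 0 0 0; 0 0 0.04 0 0 0 0; 0 0 0.04 0 0 0 0; 0 0 0.03 0 0 0 0; 0 0 0 0 0 0 0; 0 0 0 0 0 0 0")

```text
time_s: 25.28
eef_pos: [0.5398, 0.4026, 0.0663]
eef_rot: [0.003, -0.004, 1.0, 0.002]
wrist_force: [0.5, 0.3, -0.9]
opening: 0.646
```

```bash
python3 - <<'E'
from h import *;from bench import *
to(get_obs(),.5382,.3997,.034,180.4)
E
```

```text
t 25.28 pos [0.5398 0.4026 0.0663] yawx -179.49 tilt [0.33 0.2 ] F [ 0.5  0.3 -0.9] open 0.646 q5 -1.12
shift units now [ 0.009 -0.015  0.161] after turn [ 0.008 -0.014  0.162] turn units [0.0033 0.0056 0.0019]
```

arm_command(motion="0.008 -0.014 0 0.003 0.006 0.002 0; 0 0 0.03 0 0 0 0; 0 0 0.02 0 0 0 0; 0 0 0 0 0 0 0; 0 0 0 0 0 0 0")

```text
time_s: 25.7
eef_pos: [0.5384, 0.3992, 0.0555]
eef_rot: [-0.0, -0.003, 1.0, -0.0]
wrist_force: [-0.2, 0.6, -1.1]
opening: 0.651
```

```bash
python3 - <<'E'
from h import *;from bench import *
to(get_obs(),.5382,.3997,.034,180.4)
c=camera('side');crop(c,'side5c.png',260,60,400,190,5)
c=camera('scene');crop(c,'scene5c.png',430,160,560,280,5)
E
```

```text
t 25.7 pos [0.5384 0.3992 0.0555] yawx -179.63 tilt [-0.05 -0.01] F [-0.2  0.6 -1.1] open 0.651 q5 -1.12
shift units now [0.001 0.002 0.107] after turn [0.001 0.002 0.107] turn units [-0.0001 -0.0008 -0.0006]
```

View pics/side5c.png

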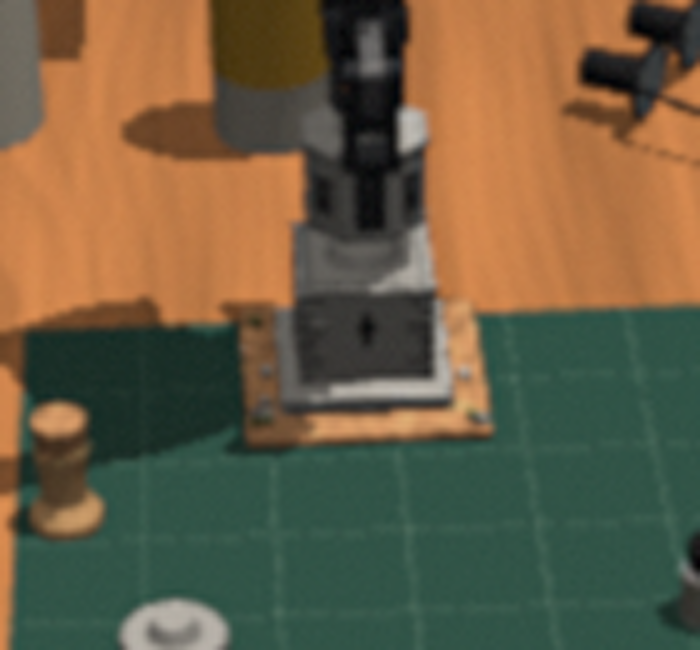

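View pics/scene5c.png

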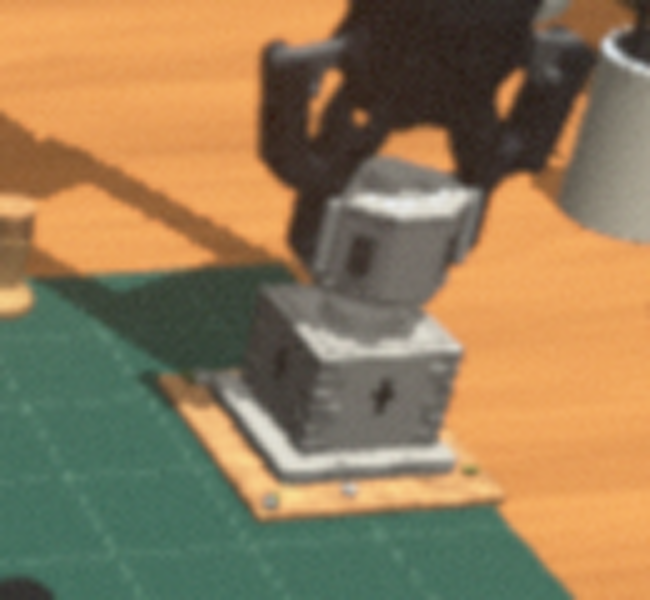

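The octagon hangs centred above the storey's boss. Lowering.

arm_command(motion="0 0.002 0.025 0 0 0 0; 0 0 0.02 0 0 0 0; 0 0 0.02 0 0 0 0; 0 0 0.02 0 0 0 0; 0 0 0.01 0 0 0 0")

```text
time_s: 26.22
eef_pos: [0.5391, 0.4001, 0.0359]
eef_rot: [0.001, -0.003, 1.0, 0.0]
wrist_force: [0.2, 0.3, -1.2]
opening: 0.651
```

```bash
python3 - <<'E'
from h import *;from bench import *
to(get_obs(),.5382,.3997,.033,180.4)
E
```

```text
t 26.22 pos [0.5391 0.4001 0.0359] yawx -179.63 tilt [0.06 0.05] F [ 0.2  0.3 -1.2] open 0.651 q5 -1.12
shift units now [ 0.004 -0.002  0.014] after turn [ 0.004 -0.002  0.014] turn units [ 0.0008  0.001  -0.0005]
```

arm_command(motion="0.003 -0.002 0.012 0 0 0 0; 0 0 0.01 0 0 0 0; 0 0 0.01 0 0 0 0")

```text
time_s: 26.47
eef_pos: [0.5391, 0.4, 0.0339]
eef_rot: [0.001, -0.003, 1.0, 0.0]
wrist_force: [-5.5, -3.6, 12.1]
opening: 0.648
```

```bash
python3 - <<'E'
from h import *;from bench import *
to(get_obs(),.5382,.3997,.033,180.4)
E
```

```text
t 26.47 pos [0.5391 0.4    0.0339] yawx -179.6 tilt [0.09 0.03] F [-5.5 -3.6 12.1] open 0.648 q5 -1.12
shift units now [ 0.004 -0.002  0.004] after turn [ 0.004 -0.002  0.004] turn units [ 0.0005  0.0015 -0.    ]
```

Contact comes at TCP z = 0.0339, and the expected seat is 0.034. Releasing and rising.

arm_command(motion="0 0 0 0 0 0 0.7; 0 0 0 0 0 0 0.8; 0 0 0 0 0 0 1; 0 0 0 0 0 0 1; 0 0 0 0 0 0 1; 0 0 -0.05 0 0 0 1; 0 0 -0.1 0 0 0 1; 0 0 -0.1 0 0 0 1; 0 0 -0.15 0 0 0 1; 0 0 -0.15 0 0 0 1")

```text
time_s: 27.3
eef_pos: [0.5339, 0.3973, 0.1403]
eef_rot: [-0.006, -0.003, 1.0, -0.003]
wrist_force: [0.2, 1.4, -0.4]
opening: 0.997
```

arm_command(motion="0 0 -0.15 0 0 0 1; 0 0 -0.12 0 0 0 1; 0 0 0 0 0 0 1; 0 0 0 0 0 0 1; 0 0 0 0 0 0 1")

```text
time_s: 27.72
eef_pos: [0.5382, 0.3996, 0.2094]
eef_rot: [0.001, -0.003, 1.0, 0.0]
wrist_force: [0.2, 0.4, -0.1]
opening: 0.998
```

```bash
python3 - <<'E'
from h import *;from bench import *
c,o=wsnap('w20');to(o,.446,.1585,.17,180)
crop(c,'w20c.png',250,140,400,290,5)
c=camera('side');crop(c,'side6c.png',260,60,400,190,5)
c=camera('scene');crop(c,'scene6c.png',430,160,560,280,5)
E
```

```text
t 27.72 pos [0.5382 0.3996 0.2094] yawx -179.61 tilt [0.09 0.03] F [ 0.2  0.4 -0.1] open 0.998 q5 -1.12
t 27.72 pos [0.5382 0.3996 0.2094] yawx -179.61 tilt [0.09 0.03] F [ 0.2  0.4 -0.1] open 0.998 q5 -1.12
shift units now [ 0.469 -1.202  0.196] after turn [ 0.461 -1.205  0.197] turn units [0.0006 0.0016 0.0066]
```

View pics/w20c.png

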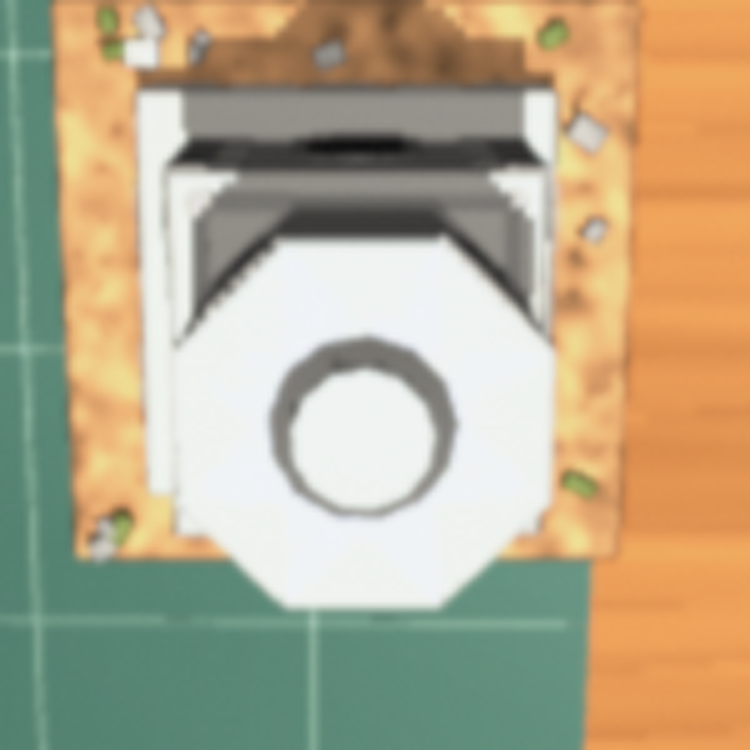

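View pics/side6c.png

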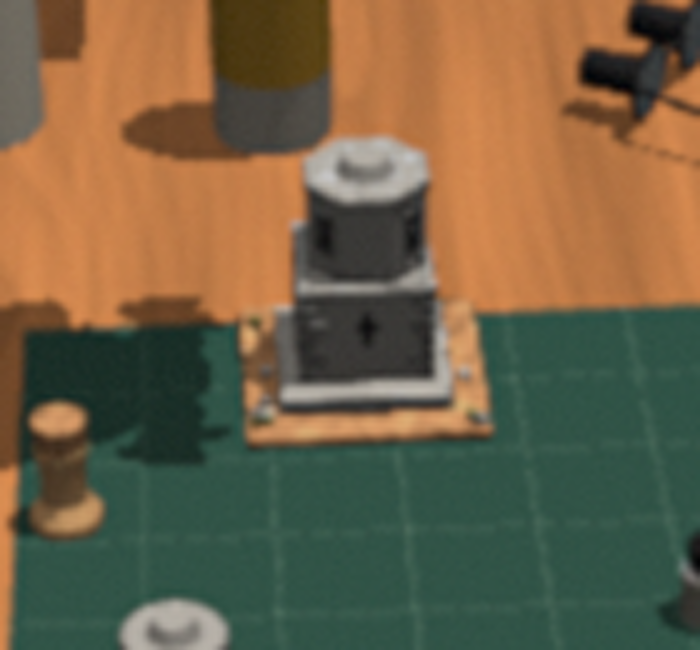

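View pics/scene6c.png

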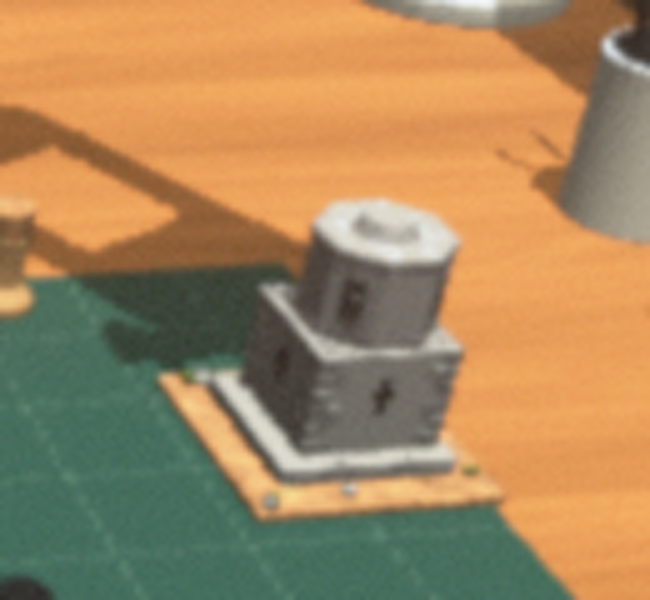

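arm_command(motion="0.034 -0.086 0 0 0 0 1; 0.07 -0.176 0 0 0 0 1; 0.07 -0.176 0 0 0 0 1; 0.07 -0.176 0 0 0 0 1; 0.07 -0.176 0 0 0 0 1; 0.07 -0.176 0 0 0 0 1; 0.07 -0.176 0 0 0 0 1; 0 0 0 0 0 0 1; 0 0 0 0 0 0 1")

```text
time_s: 28.62
eef_pos: [0.435, 0.16, 0.1924]
eef_rot: [-0.013, -0.005, 1.0, -0.004]
wrist_force: [-0.2, 1.3, 0.9]
opening: 1.0
```

```bash
python3 - <<'E'
from h import *;from bench import *
c,o=pickle.load(open('w20.pkl','rb'))
print('oct boss',px2z(c,322.8,225.4,.112,o),px2z(c,322.6,228.2,.119,o))
c,o=wsnap('w21');to(o,.446,.1585,.06,180)
E
```

```text
oct boss [0.53930034 0.40166574 0.112     ] [0.53965334 0.40149289 0.119     ]
t 28.62 pos [0.435  0.16   0.1924] yawx -179.46 tilt [-1.51 -0.42] F [-0.2  1.3  0.9] open 1.0 q5 -1.48
t 28.62 pos [0.435  0.16   0.1924] yawx -179.46 tilt [-1.51 -0.42] F [-0.2  1.3  0.9] open 1.0 q5 -1.48
shift units now [-0.073 -0.003  0.66 ] after turn [-0.055 -0.007  0.662] turn units [-0.0069 -0.0251  0.0091]
```

View pics/w21.png

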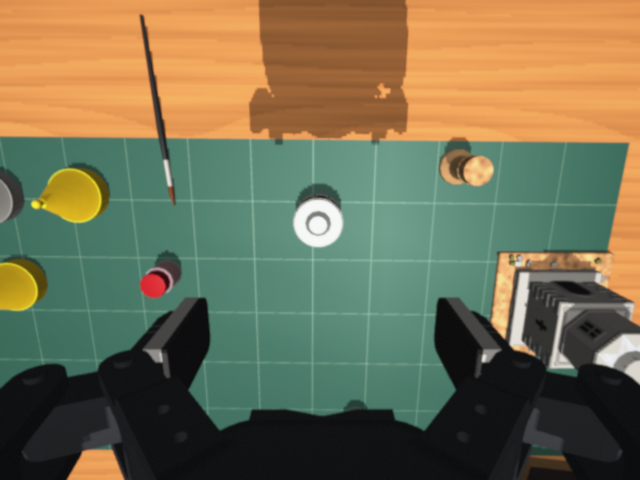

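```bash
python3 - <<'E'
from h import *
c,o=pickle.load(open('w21.pkl','rb'))
print(px2z(c,318,221.5,.036,o),px2z(c,318,224.5,.043,o))
E
```

```text
[0.44291985 0.15680483 0.036     ] [0.4441648 0.1569254 0.043    ]
```

arm_command(motion="-0.03 -0.003 0 -0.007 -0.025 0.009 1; -0.025 -0.003 0 0 0 0 1; 0 0 0.08 0 0 0 1; 0 0 0.12 0 0 0 1; 0 0 0.12 0 0 0 1; 0 0 0.12 0 0 0 1; 0 0 0.12 0 0 0 1; 0 0 0.08 0 0 0 1; 0 0 0 0 0 0 1; 0 0 0 0 0 0 1")

```text
time_s: 29.5
eef_pos: [0.4503, 0.1674, 0.0566]
eef_rot: [-0.003, -0.006, 1.0, 0.0]
wrist_force: [0.9, -0.4, 0.0]
opening: 1.0
```

```bash
python3 - <<'E'
from h import *;from bench import *
c,o=wsnap('w22');to(o,.446,.1585,-.034,180.4)
E
```

```text
t 29.5 pos [0.4503 0.1674 0.0566] yawx -179.26 tilt [-0.31  0.04] F [ 0.9 -0.4  0. ] open 1.0 q5 -1.48
t 29.5 pos [0.4503 0.1674 0.0566] yawx -179.26 tilt [-0.31  0.04] F [ 0.9 -0.4  0. ] open 1.0 q5 -1.48
shift units now [ 0.02  -0.045  0.453] after turn [ 0.022 -0.045  0.453] turn units [ 0.0007 -0.0051  0.0057]
```

View pics/w22.png

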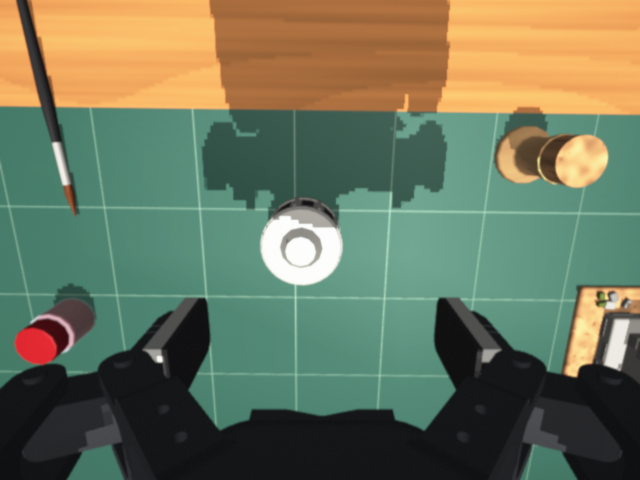

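```bash
python3 - <<'E'
from h import *
c,o=pickle.load(open('w22.pkl','rb'))
print(px2z(c,301.5,243,.036,o),px2z(c,300.5,251,.043,o))
to(o,.4445,.1577,-.034,180.4)
E
```

```text
[0.442072   0.15734701 0.036     ] [0.44446572 0.15716084 0.043     ]
t 29.5 pos [0.4503 0.1674 0.0566] yawx -179.26 tilt [-0.31  0.04] F [ 0.9 -0.4  0. ] open 1.0 q5 -1.48
shift units now [ 0.027 -0.049  0.453] after turn [ 0.029 -0.049  0.453] turn units [ 0.0007 -0.0051  0.0057]
```

arm_command(motion="0.016 -0.027 0 0 -0.005 0.006 1; 0.016 -0.027 0 0 0 0 1; 0 0 0.07 0 0 0 1; 0 0 0.08 0 0 0 1; 0 0 0.08 0 0 0 1; 0 0 0.06 0 0 0 1; 0 0 0 0 0 0 1; 0 0 0 0 0 0 1")

```text
time_s: 30.22
eef_pos: [0.4519, 0.1551, 0.007]
eef_rot: [0.01, -0.004, 1.0, 0.001]
wrist_force: [0.2, -0.6, -0.1]
opening: 1.002
```

```bash
python3 - <<'E'
from h import *;from bench import *
c,o=wsnap('w23');to(o,.4438,.1565,-.034,180.4)
E
```

```text
t 30.22 pos [0.4519 0.1551 0.007 ] yawx -179.58 tilt [1.09 0.09] F [ 0.2 -0.6 -0.1] open 1.002 q5 -1.5
t 30.22 pos [0.4519 0.1551 0.007 ] yawx -179.58 tilt [1.09 0.09] F [ 0.2 -0.6 -0.1] open 1.002 q5 -1.5
shift units now [0.044 0.007 0.204] after turn [0.04  0.007 0.205] turn units [0.0014 0.0182 0.0004]
```

View pics/w23.png

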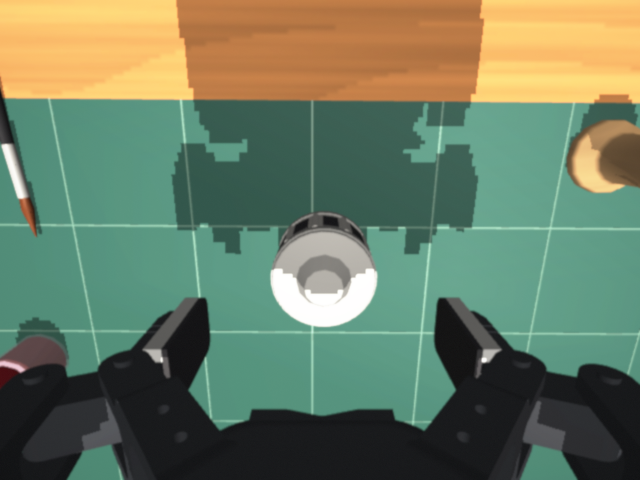

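```bash
python3 - <<'E'
from h import *
c,o=pickle.load(open('w23.pkl','rb'))
print(px2z(c,324,278,.036,o),px2z(c,323.5,287,.043,o))
E
```

```text
[0.44360922 0.15707551 0.036     ] [0.44459295 0.15682533 0.043     ]
```

arm_command(motion="0.03 0.006 0 0.001 0.018 0 1; 0.012 0 0.04 0 0 0 1; 0.002 0 0.06 0 0 0 1; 0.002 0 0.06 0 0 0 1; 0 0 0.03 0 0 0 1; 0 0 0 0 0 0 1; 0 0 0 0 0 0 1")

```text
time_s: 30.85
eef_pos: [0.4461, 0.1568, -0.0278]
eef_rot: [0.004, -0.004, 1.0, 0.001]
wrist_force: [-0.2, 0.6, 0.9]
opening: 0.996
```

```bash
python3 - <<'E'
from h import *;from bench import *
to(get_obs(),.4438,.1565,-.034,180.4)
E
```

```text
t 30.85 pos [ 0.4461  0.1568 -0.0278] yawx -179.55 tilt [0.47 0.07] F [-0.2  0.6  0.9] open 0.996 q5 -1.49
shift units now [ 0.012 -0.001  0.031] after turn [ 0.012 -0.001  0.031] turn units [0.001  0.0078 0.0008]
```

arm_command(motion="0.01 -0.001 0.03 0.001 0.008 0 0.9; 0 0 0 0 0 0 0.7; 0 0 0 0 0 0 0.4; 0 0 0 0 0 0 0; 0 0 0 0 0 0 0; 0 0 0 0 0 0 0; 0 0 0 0 0 0 0; 0 0 0 0 0 0 0; 0 0 0 0 0 0 0")

```text
time_s: 31.6
eef_pos: [0.4456, 0.1568, -0.0322]
eef_rot: [0.001, -0.004, 1.0, 0.0]
wrist_force: [0.8, -0.1, -0.6]
opening: 0.498
```

```bash
python3 - <<'E'
from h import *;from bench import *
c,o=wsnap('w24')
E
```

```text
t 31.6 pos [ 0.4456  0.1568 -0.0322] yawx -179.53 tilt [0.12 0.01] F [ 0.8 -0.1 -0.6] open 0.498 q5 -1.49
```

View pics/w24.png

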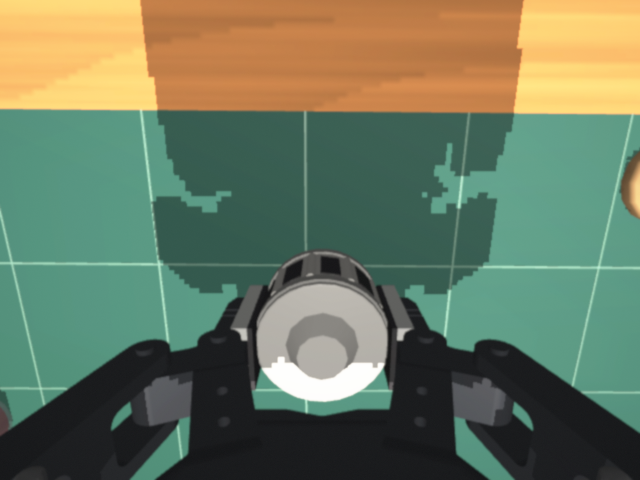

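```bash
python3 - <<'E'
from h import *
c,o=pickle.load(open('w24.pkl','rb'))
M=np.linalg.inv(T_of({**c,'mount':np.eye(4)},o))
for p,z in [((322,340),.036),((322.5,358),.043),((322,279),.036),((322,402),.036)]:
    print(p,(M[:3]@np.append(px2z(c,*p,z,o),1)).round(4))
E
```

```text
(322, 340) [ 0.0016  0.0012 -0.0682]
(322.5, 358) [-0.0006  0.0013 -0.0752]
(322, 279) [ 0.0232  0.0011 -0.0683]
(322, 402) [-0.0227  0.0012 -0.0682]
```

arm_command(motion="0 0 -0.02 0 0 0 0; 0 0 -0.06 0 0 0 0; 0 0 -0.12 0 0 0 0; 0 0 -0.15 0 0 0 0; 0 0 -0.15 0 0 0 0; 0 0 -0.15 0 0 0 0; 0 0 -0.15 0 0 0 0; 0 0 -0.15 0 0 0 0; 0 0 -0.12 0 0 0 0; 0 0 0 0 0 0 0")

```text
time_s: 32.48
eef_pos: [0.4415, 0.1563, 0.1917]
eef_rot: [-0.003, -0.004, 1.0, -0.0]
wrist_force: [0.9, 0.4, 0.4]
opening: 0.5
```

```bash
python3 - <<'E'
from h import *;from bench import *
to(get_obs(),.5393,.4005,.19,180.4)
E
```

```text
t 32.48 pos [0.4415 0.1563 0.1917] yawx -179.55 tilt [-0.3  -0.03] F [0.9 0.4 0.4] open 0.5 q5 -1.49
shift units now [-0.499  1.217  0.005] after turn [-0.497  1.217  0.008] turn units [-0.0004 -0.005   0.0009]
```

arm_command(motion="-0.035 0.085 0 0 -0.005 0 0; -0.071 0.174 0 0 0 0 0; -0.071 0.174 0 0 0 0 0; -0.071 0.174 0 0 0 0 0; -0.071 0.174 0 0 0 0 0; -0.071 0.174 0 0 0 0 0; -0.071 0.174 0 0 0 0 0; -0.035 0.1 0 0 0 0 0; 0 0 0 0 0 0 0; 0 0 0 0 0 0 0")

```text
time_s: 33.32
eef_pos: [0.5411, 0.413, 0.1876]
eef_rot: [0.0, -0.002, 1.0, -0.002]
wrist_force: [0.2, 0.3, -0.6]
opening: 0.499
```

```bash
python3 - <<'E'
from h import *;from bench import *
to(get_obs(),.5394,.4004,.13,180.4)
E
```

```text
t 33.32 pos [0.5411 0.413  0.1876] yawx -179.76 tilt [ 0.04 -0.2 ] F [ 0.2  0.3 -0.6] open 0.499 q5 -1.09
shift units now [ 0.009 -0.062  0.288] after turn [ 0.009 -0.063  0.288] turn units [-0.0033  0.0006 -0.0026]
```

arm_command(motion="0.005 -0.03 0 -0.003 0 -0.003 0; 0.004 -0.03 0 0 0 0 0; 0 0 0.06 0 0 0 0; 0 0 0.08 0 0 0 0; 0 0 0.08 0 0 0 0; 0 0 0.06 0 0 0 0; 0 0 0 0 0 0 0; 0 0 0 0 0 0 0")

```text
time_s: 33.98
eef_pos: [0.5372, 0.3908, 0.1266]
eef_rot: [-0.001, -0.0, 1.0, -0.001]
wrist_force: [0.9, 0.2, -0.2]
opening: 0.5
```

```bash
python3 - <<'E'
from h import *;from bench import *
to(get_obs(),.5394,.4004,.1,180.4)
E
```

```text
t 33.98 pos [0.5372 0.3908 0.1266] yawx -179.98 tilt [-0.12 -0.17] F [ 0.9  0.2 -0.2] open 0.5 q5 -1.12
shift units now [-0.011  0.048  0.133] after turn [-0.011  0.048  0.133] turn units [-0.0028 -0.002  -0.0063]
```

arm_command(motion="-0.006 0.024 0 -0.003 -0.002 -0.006 0; -0.005 0.024 0 0 0 0 0; 0 0 0.04 0 0 0 0; 0 0 0.04 0 0 0 0; 0 0 0.03 0 0 0 0; 0 0 0 0 0 0 0; 0 0 0 0 0 0 0")

```text
time_s: 34.57
eef_pos: [0.5413, 0.4021, 0.1053]
eef_rot: [0.002, -0.004, 1.0, 0.001]
wrist_force: [0.6, 0.1, -1.3]
opening: 0.499
```

```bash
python3 - <<'E'
from h import *;from bench import *
to(get_obs(),.5394,.4004,.1,180.4)
E
```

```text
t 34.57 pos [0.5413 0.4021 0.1053] yawx -179.59 tilt [0.25 0.16] F [ 0.6  0.1 -1.3] open 0.499 q5 -1.12
shift units now [ 0.01  -0.008  0.026] after turn [ 0.01  -0.008  0.026] turn units [0.0026 0.0042 0.0002]
```

arm_command(motion="0.01 -0.008 0.01 0.003 0.004 0 0; 0 0 0.01 0 0 0 0; 0 0 0 0 0 0 0; 0 0 0 0 0 0 0")

```text
time_s: 34.9
eef_pos: [0.539, 0.4002, 0.1007]
eef_rot: [-0.0, -0.004, 1.0, -0.001]
wrist_force: [-0.4, -0.2, -0.1]
opening: 0.5
```

```bash
python3 - <<'E'
from h import *;from bench import *
to(get_obs(),.5394,.4004,.08,180.4)
c=camera('side');crop(c,'side7c.png',260,40,400,180,5)
c=camera('scene');crop(c,'scene7c.png',430,140,560,270,5)
E
```

```text
t 34.9 pos [0.539  0.4002 0.1007] yawx -179.58 tilt [-0.03 -0.06] F [-0.4 -0.2 -0.1] open 0.5 q5 -1.12
shift units now [-0.002  0.001  0.104] after turn [-0.002  0.001  0.104] turn units [-0.001  -0.0005  0.0003]
```

View pics/side7c.png

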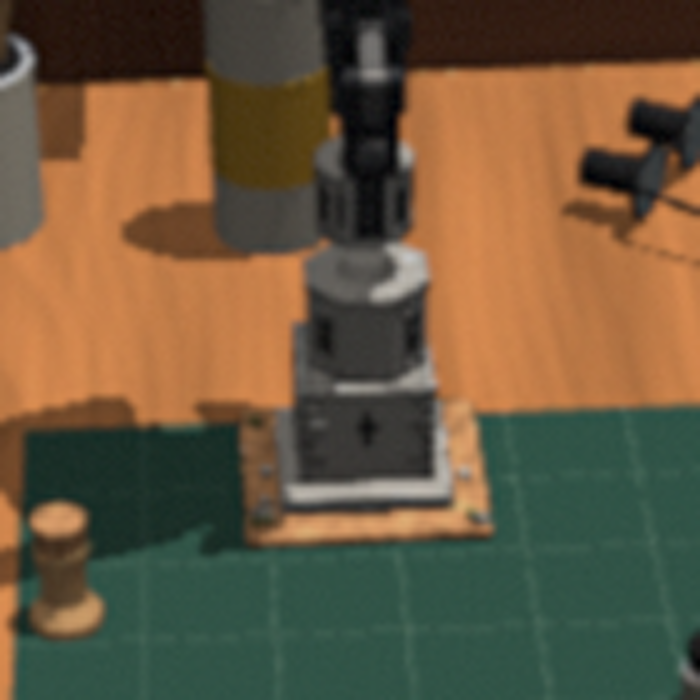

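View pics/scene7c.png

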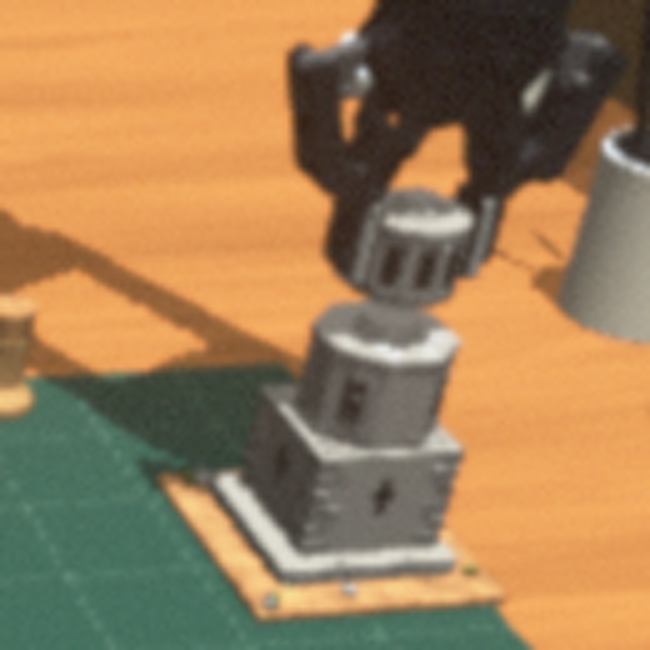

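The lantern is centred above the octagon's boss. Lowering.

arm_command(motion="-0.002 0.001 0.025 0 0 0 0; 0 0 0.02 0 0 0 0; 0 0 0.02 0 0 0 0; 0 0 0.02 0 0 0 0; 0 0 0.01 0 0 0 0")

```text
time_s: 35.42
eef_pos: [0.5402, 0.4007, 0.0811]
eef_rot: [0.001, -0.004, 1.0, -0.0]
wrist_force: [-0.8, -0.3, -0.6]
opening: 0.494
```

```bash
python3 - <<'E'
from h import *;from bench import *
to(get_obs(),.5394,.4004,.079,180.4)
E
```

```text
t 35.42 pos [0.5402 0.4007 0.0811] yawx -179.59 tilt [ 0.08 -0.  ] F [-0.8 -0.3 -0.6] open 0.494 q5 -1.12
shift units now [ 0.004 -0.002  0.01 ] after turn [ 0.004 -0.002  0.01 ] turn units [-0.0001  0.0013  0.0002]
```

arm_command(motion="0.003 -0.001 0.01 0 0 0 0; 0 0 0.01 0 0 0 0")

```text
time_s: 35.58
eef_pos: [0.5403, 0.4007, 0.0792]
eef_rot: [0.001, -0.004, 1.0, 0.0]
wrist_force: [-8.3, -4.8, 22.6]
opening: 0.504
```

```bash
python3 - <<'E'
from h import *;from bench import *
to(get_obs(),.5394,.4004,.079,180.4)
E
```

```text
t 35.58 pos [0.5403 0.4007 0.0792] yawx -179.58 tilt [0.16 0.01] F [-8.3 -4.8 22.6] open 0.504 q5 -1.11
shift units now [ 0.005 -0.002  0.001] after turn [ 0.005 -0.002  0.001] turn units [0.0001 0.0027 0.0003]
```

Contact at 0.079, as expected. I'll ease off a touch, release and rise.

arm_command(motion="0.003 0 -0.003 0 0 0 0; 0 0 0 0 0 0 0.6; 0 0 0 0 0 0 0.8; 0 0 0 0 0 0 1; 0 0 0 0 0 0 1; 0 0 0 0 0 0 1; 0 0 -0.05 0 0 0 1; 0 0 -0.1 0 0 0 1; 0 0 -0.1 0 0 0 1; 0 0 -0.15 0 0 0 1")

```text
time_s: 36.42
eef_pos: [0.5346, 0.3981, 0.1546]
eef_rot: [-0.006, -0.004, 1.0, -0.003]
wrist_force: [0.5, 0.4, -0.1]
opening: 0.996
```

arm_command(motion="0 0 -0.15 0 0 0 1; 0 0 -0.08 0 0 0 1; 0 0 0 0 0 0 1; 0 0 0 0 0 0 1; 0 0 0 0 0 0 1")

```text
time_s: 36.83
eef_pos: [0.5383, 0.4002, 0.213]
eef_rot: [0.0, -0.004, 1.0, -0.0]
wrist_force: [0.0, -0.1, -0.0]
opening: 0.997
```

```bash
python3 - <<'E'
from h import *;from bench import *
c,o=wsnap('w25');to(o,.4275,-.16,.2,135)
crop(c,'w25c.png',250,140,400,290,5)
c=camera('scene');crop(c,'scene8c.png',430,140,560,270,5)
E
```

```text
t 36.83 pos [0.5383 0.4002 0.213 ] yawx -179.58 tilt [ 0.04 -0.05] F [ 0.  -0.1 -0. ] open 0.997 q5 -1.11
t 36.83 pos [0.5383 0.4002 0.213 ] yawx -179.58 tilt [ 0.04 -0.05] F [ 0.  -0.1 -0. ] open 0.997 q5 -1.11
shift units now [ 0.574 -2.797  0.067] after turn [-1.589 -2.372  0.065] turn units [-5.000e-04  1.000e-03  7.569e-01]
```

View pics/w25c.png

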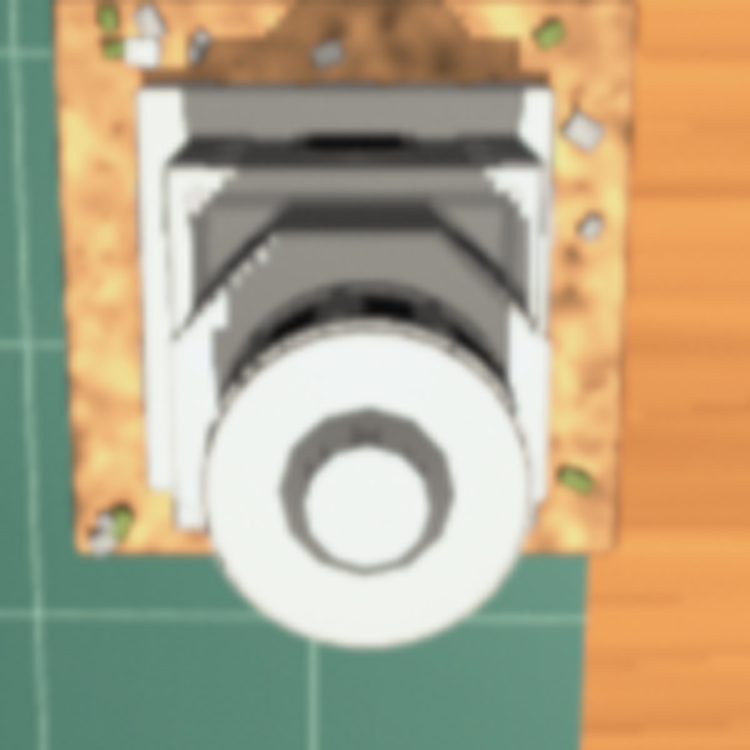

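View pics/scene8c.png

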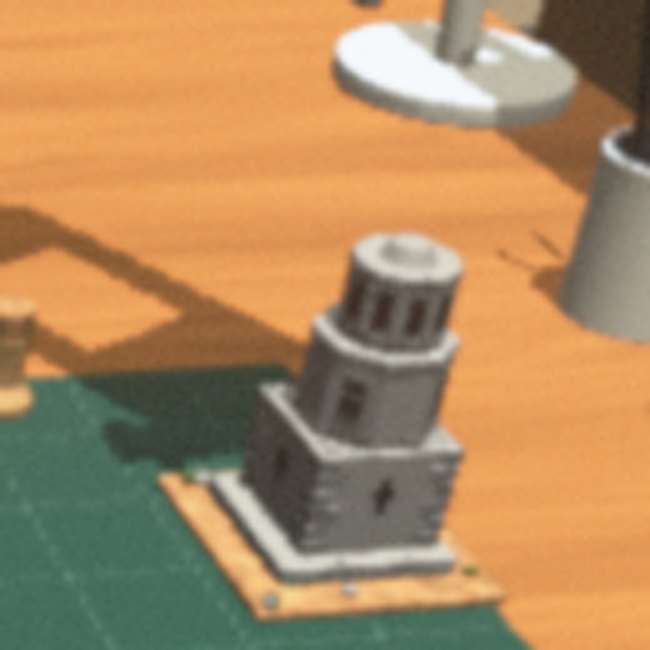

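arm_command(motion="0.02 -0.1 0 0 0 0 1; 0.036 -0.175 0 0 0 0 1; 0.036 -0.175 0 0 0 0 1; 0.036 -0.175 0 0 0 0 1; 0.036 -0.175 0 0 0 0 1; 0.036 -0.175 0 0 0 0 1; 0.036 -0.175 0 0 0 0 1; 0.036 -0.175 0 0 0 0 1; 0.036 -0.175 0 0 0 0 1; 0.036 -0.175 0 0 0 0 1")

```text
time_s: 37.77
eef_pos: [0.4585, 0.0561, 0.1945]
eef_rot: [-0.015, -0.009, 1.0, -0.002]
wrist_force: [-0.2, -0.2, 0.0]
opening: 0.997
```

```bash
python3 - <<'E'
from h import *;from bench import *
c,o=pickle.load(open('w25.pkl','rb'))
print('lantern boss',px2z(c,323.4,238.4,.148,o),px2z(c,323.4,241.6,.155,o))
to(get_obs(),.4275,-.16,.19,180)
E
```

```text
lantern boss [0.54015075 0.40240906 0.148     ] [0.54030561 0.40238102 0.155     ]
t 37.77 pos [0.4585 0.0561 0.1945] yawx -178.93 tilt [-1.69 -0.3 ] F [-0.2 -0.2  0. ] open 0.997 q5 -1.72
shift units now [ 0.175 -1.077  0.033] after turn [ 0.155 -1.08   0.023] turn units [-0.0047 -0.0282  0.0179]
```

arm_command(motion="0.028 -0.17 0 0 -0.028 0.01 1; 0.028 -0.17 0 0 0 0 1; 0.028 -0.17 0 0 0 0 1; 0.028 -0.17 0 0 0 0 1; 0.028 -0.17 0 0 0 0 1; 0.02 -0.12 0 0 0 0 1; 0 -0.06 0 0 0 0 1; 0 0 0 0 0 0 1")

```text
time_s: 38.43
eef_pos: [0.4162, -0.1626, 0.1844]
eef_rot: [-0.008, -0.0, 1.0, 0.001]
wrist_force: [0.5, -0.0, 0.3]
opening: 1.0
```

arm_command(motion="0 0 0 0 0 -0.112 1; 0 0 0 0 0 -0.112 1; 0 0 0 0 0 -0.112 1; 0 0 0 0 0 -0.112 1; 0 0 0 0 0 -0.112 1; 0 0 0 0 0 -0.112 1; 0 0 0 0 0 -0.06 1; 0 0 0 0 0 0 1; 0 0 0 0 0 0 1")

```text
time_s: 39.18
eef_pos: [0.4102, -0.153, 0.1735]
eef_rot: [-0.012, -0.391, 0.92, 0.014]
wrist_force: [-0.3, 0.4, -0.8]
opening: 1.003
```

```bash
python3 - <<'E'
from h import *;from bench import *
c,o=wsnap('w26');to(o,.4275,-.16,.1,225)
E
```

```text
t 39.18 pos [ 0.4102 -0.153   0.1735] yawx -133.98 tilt [-1.94  0.97] F [-0.3  0.4 -0.8] open 1.003 q5 -3.0
t 39.18 pos [ 0.4102 -0.153   0.1735] yawx -133.98 tilt [-1.94  0.97] F [-0.3  0.4 -0.8] open 1.003 q5 -3.0
shift units now [-0.039 -0.1    0.364] after turn [-0.037 -0.086  0.368] turn units [ 0.0344 -0.0111  0.0168]
```

View pics/w26.png

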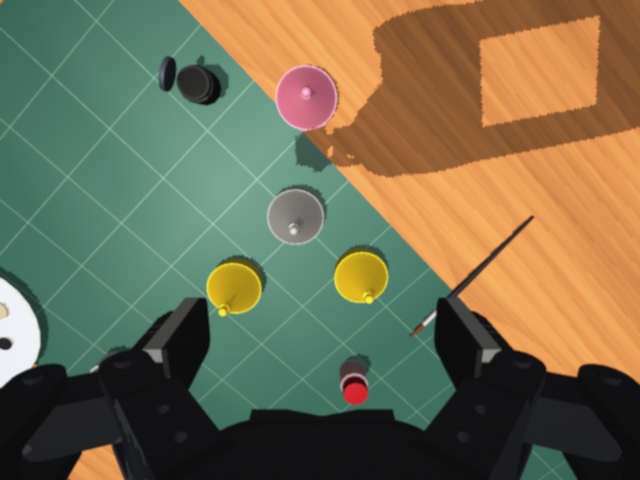

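```bash
python3 - <<'E'
from h import *
c,o=pickle.load(open('w26.pkl','rb'))
for n,a,b in [('spire',(295.5,217),(293,229)),('y1',(361,277),(369,296)),('y2',(234,288),(222,311)),('pink',(307,98),(306,92))]: print(n,px2z(c,*a,.014,o)[:2],px2z(c,*b,.063,o)[:2])
crop(c,'w26c.png',200,150,420,330,3)
E
```

```text
spire [ 0.42794125 -0.16002671] [ 0.42764183 -0.16103405]
y1 [ 0.4246981  -0.07458177] [ 0.42327712 -0.07617555]
y2 [ 0.51871504 -0.15204306] [ 0.51920724 -0.15270835]
pink [ 0.34860585 -0.22573898] [ 0.34919903 -0.2261098 ]
```

View pics/w26c.png

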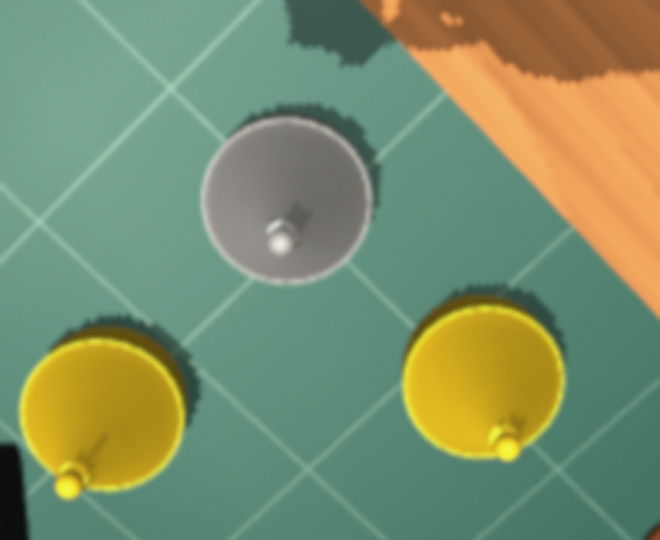

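arm_command(motion="-0.02 -0.045 0 0.034 -0.011 0.03 1; -0.018 -0.04 0 0 0 0.03 1; 0 0 0.08 0 0 0 1; 0 0 0.1 0 0 0 1; 0 0 0.1 0 0 0 1; 0 0 0.06 0 0 0 1; 0 0 0 0 0 0 1; 0 0 0 0 0 0 1")

```text
time_s: 39.9
eef_pos: [0.4285, -0.157, 0.1017]
eef_rot: [0.0, -0.354, 0.935, 0.0]
wrist_force: [-0.5, 0.7, -0.2]
opening: 1.002
```

```bash
python3 - <<'E'
from h import *;from bench import *
c,o=wsnap('w27');to(o,.4275,-.16,.05,222)
E
```

```text
t 39.9 pos [ 0.4285 -0.157   0.1017] yawx -138.58 tilt [0.03 0.03] F [-0.5  0.7 -0.2] open 1.002 q5 -2.91
t 39.9 pos [ 0.4285 -0.157   0.1017] yawx -138.58 tilt [0.03 0.03] F [-0.5  0.7 -0.2] open 1.002 q5 -2.91
shift units now [ 0.014 -0.008  0.258] after turn [ 0.014 -0.008  0.259] turn units [ 0.      0.0007 -0.0096]
```

View pics/w27.png

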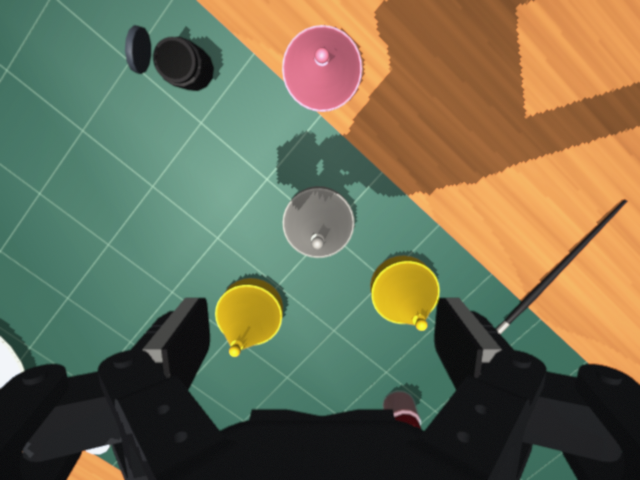

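arm_command(motion="0.014 -0.008 0 0 0 -0.009 1; 0 0 0.08 0 0 0 1; 0 0 0.09 0 0 0 1; 0 0 0.09 0 0 0 1; 0 0 0.04 0 0 0 1; 0 0 0 0 0 0 1; 0 0 0 0 0 0 1")

```text
time_s: 40.53
eef_pos: [0.4331, -0.165, 0.0476]
eef_rot: [0.004, -0.359, 0.933, -0.006]
wrist_force: [0.1, -0.4, -0.5]
opening: 1.001
```

```bash
python3 - <<'E'
from h import *;from bench import *
c,o=wsnap('w28');to(o,.4278,-.1605,.02,222)
E
```

```text
t 40.53 pos [ 0.4331 -0.165   0.0476] yawx -137.98 tilt [ 0.69 -0.46] F [ 0.1 -0.4 -0.5] open 1.001 q5 -2.93
t 40.53 pos [ 0.4331 -0.165   0.0476] yawx -137.98 tilt [ 0.69 -0.46] F [ 0.1 -0.4 -0.5] open 1.001 q5 -2.93
shift units now [0.005 0.036 0.137] after turn [0.005 0.034 0.138] turn units [-0.0135  0.0034  0.0004]
```

View pics/w28.png

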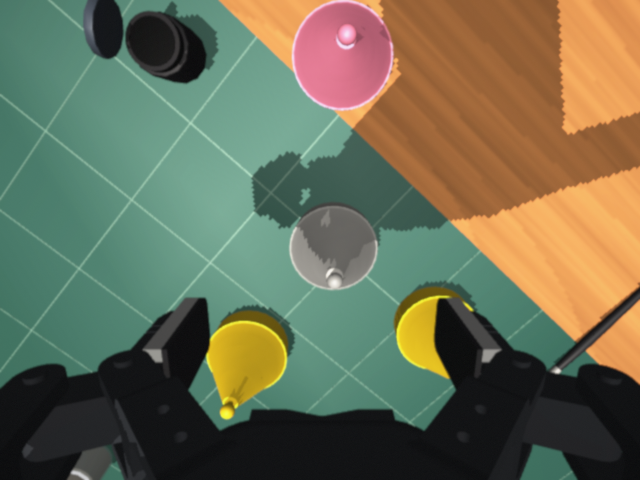

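```bash
python3 - <<'E'
from h import *
c,o=pickle.load(open('w28.pkl','rb'))
print(px2z(c,333.5,247.5,.015,o),px2z(c,335,279,.063,o))
E
```

```text
[ 0.42751019 -0.16072505  0.015     ] [ 0.4276078  -0.16075625  0.063     ]
```

arm_command(motion="0.003 0.018 0 -0.0135 0.0034 0 1; 0.002 0.016 0.02 0 0 0 1; 0 0 0.06 0 0 0 1; 0 0 0.06 0 0 0 1; 0 0 0 0 0 0 1; 0 0 0 0 0 0 1")

```text
time_s: 41.08
eef_pos: [0.4308, -0.1625, 0.0237]
eef_rot: [0.002, -0.359, 0.933, -0.003]
wrist_force: [0.3, -0.2, 1.2]
opening: 1.0
```

```bash
python3 - <<'E'
from h import *;from bench import *
c,o=wsnap('w29');to(o,.4278,-.1605,-.036,222)
E
```

```text
t 41.08 pos [ 0.4308 -0.1625  0.0237] yawx -137.95 tilt [ 0.37 -0.27] F [ 0.3 -0.2  1.2] open 1.0 q5 -2.92
t 41.08 pos [ 0.4308 -0.1625  0.0237] yawx -137.95 tilt [ 0.37 -0.27] F [ 0.3 -0.2  1.2] open 1.0 q5 -2.92
shift units now [0.005 0.02  0.299] after turn [0.005 0.017 0.299] turn units [-0.0074  0.0015  0.0009]
```

View pics/w29.png

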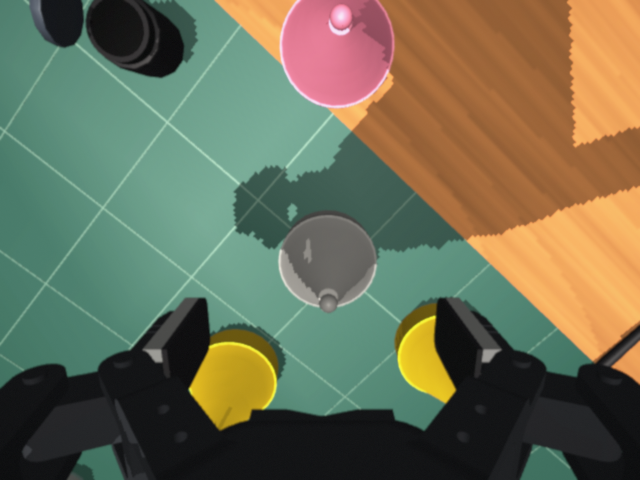

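arm_command(motion="0.004 0.014 0.03 -0.0074 0.0015 0 1; 0 0.004 0.07 0 0 0 1; 0 0.002 0.07 0 0 0 1; 0 0.002 0.05 0 0 0 1; 0 0 0 0 0 0 1; 0 0 0 0 0 0 1")

```text
time_s: 41.63
eef_pos: [0.4293, -0.161, -0.0193]
eef_rot: [0.001, -0.359, 0.933, -0.002]
wrist_force: [-1.1, 1.0, -0.5]
opening: 0.998
```

```bash
python3 - <<'E'
from h import *;from bench import *
c,o=wsnap('w30');to(o,.4276,-.1607,-.036,222)
E
```

```text
t 41.63 pos [ 0.4293 -0.161  -0.0193] yawx -137.93 tilt [ 0.2  -0.14] F [-1.1  1.  -0.5] open 0.998 q5 -2.92
t 41.63 pos [ 0.4293 -0.161  -0.0193] yawx -137.93 tilt [ 0.2  -0.14] F [-1.1  1.  -0.5] open 0.998 q5 -2.92
shift units now [0.005 0.007 0.083] after turn [0.005 0.007 0.084] turn units [-0.004   0.001   0.0012]
```

View pics/w30.png

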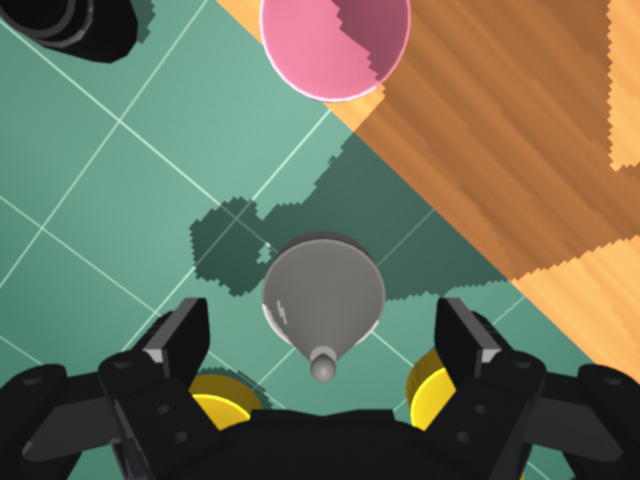

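arm_command(motion="0.005 0.007 0.02 -0.004 0.001 0.001 1; 0 0 0.03 0 0 0 1; 0 0.001 0.02 0 0 0 1; 0 0 0 0 0 0 1; 0 0 0 0 0 0 1")

```text
time_s: 42.1
eef_pos: [0.4286, -0.1614, -0.0328]
eef_rot: [0.001, -0.358, 0.934, -0.001]
wrist_force: [-0.5, -0.2, -0.9]
opening: 1.004
```

```bash
python3 - <<'E'
from h import *;from bench import *
to(get_obs(),.4276,-.1607,-.034,222)
E
```

```text
t 42.1 pos [ 0.4286 -0.1614 -0.0328] yawx -137.99 tilt [ 0.13 -0.1 ] F [-0.5 -0.2 -0.9] open 1.004 q5 -2.92
shift units now [0.002 0.006 0.006] after turn [0.002 0.006 0.006] turn units [-0.0026  0.0005  0.0002]
```

arm_command(motion="0.002 0.005 0.007 -0.002 0 0 0.9; 0 0 0 0 0 0 0.8; 0 0 0 0 0 0 0.7; 0 0 0 0 0 0 0.68; 0 0 0 0 0 0 0.68")

```text
time_s: 42.52
eef_pos: [0.4279, -0.161, -0.034]
eef_rot: [0.0, -0.358, 0.934, -0.0]
wrist_force: [-0.2, -0.5, 0.5]
opening: 0.682
```

```bash
python3 - <<'E'
from h import *;from bench import *
c,o=wsnap('w31');to(o,.4276,-.1607,-.034,222)
c=camera('side');crop(c,'side9c.png',220,230,380,370,5)
c=camera('scene');crop(c,'scene9c.png',190,160,320,270,6)
E
```

```text
t 42.52 pos [ 0.4279 -0.161  -0.034 ] yawx -137.99 tilt [ 0.06 -0.02] F [-0.2 -0.5  0.5] open 0.682 q5 -2.93
t 42.52 pos [ 0.4279 -0.161  -0.034 ] yawx -137.99 tilt [ 0.06 -0.02] F [-0.2 -0.5  0.5] open 0.682 q5 -2.93
shift units now [-0.     0.002  0.   ] after turn [-0.     0.002  0.   ] turn units [-0.0009  0.0006  0.0002]
```

View pics/w31.png

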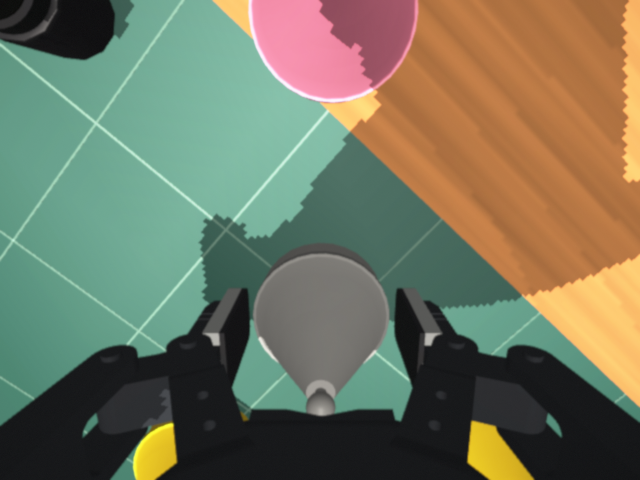

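View pics/scene9c.png

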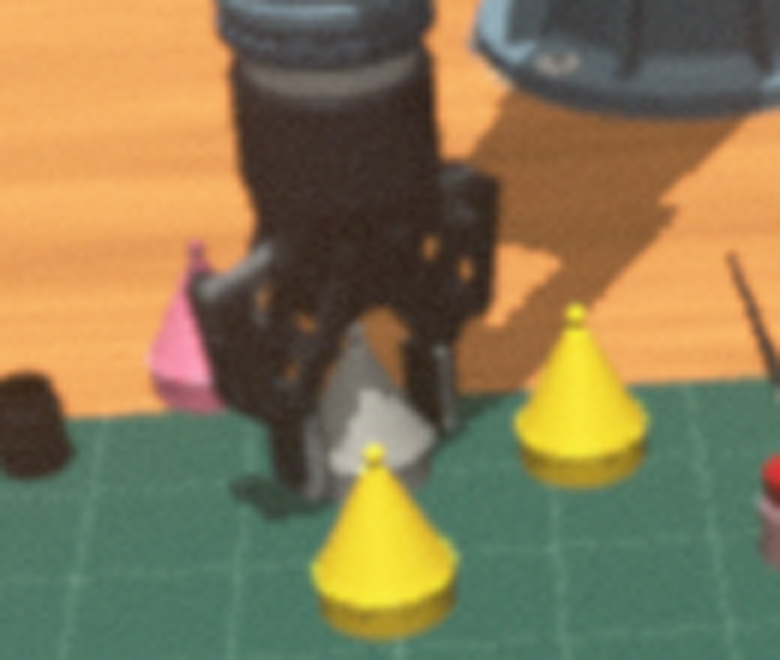

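View pics/side9c.png

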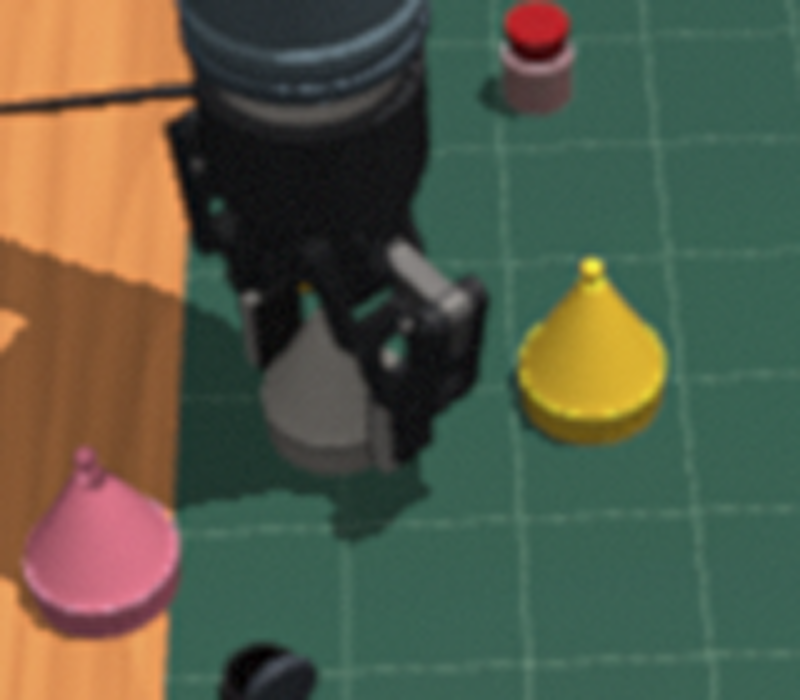

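The tips are just above the mat at band level, and the spire is centred at (321,310). Closing.

arm_command(motion="0 0 0 0 0 0 0.6; 0 0 0 0 0 0 0.4; 0 0 0 0 0 0 0; 0 0 0 0 0 0 0; 0 0 0 0 0 0 0; 0 0 0 0 0 0 0")

```text
time_s: 43.17
eef_pos: [0.428, -0.1611, -0.0331]
eef_rot: [0.0, -0.359, 0.933, -0.0]
wrist_force: [-1.7, 0.5, -0.6]
opening: 0.562
```

```bash
python3 - <<'E'
from h import *;from bench import *
c,o=wsnap('w32')
M=np.linalg.inv(T_of({**c,'mount':np.eye(4)},o))
crop(c,'w32c.png',200,220,440,420,3)
for p,z in [((321,312),.016),((321,400),.064)]:
    print(p,(M[:3]@np.append(px2z(c,*p,z,o),1)).round(4))
E
```

```text
t 43.17 pos [ 0.428  -0.1611 -0.0331] yawx -137.97 tilt [ 0.06 -0.02] F [-1.7  0.5 -0.6] open 0.562 q5 -2.93
(321, 312) [ 0.0015  0.0002 -0.0491]
(321, 400) [ 0.0011  0.0002 -0.0971]
```

View pics/w32c.png

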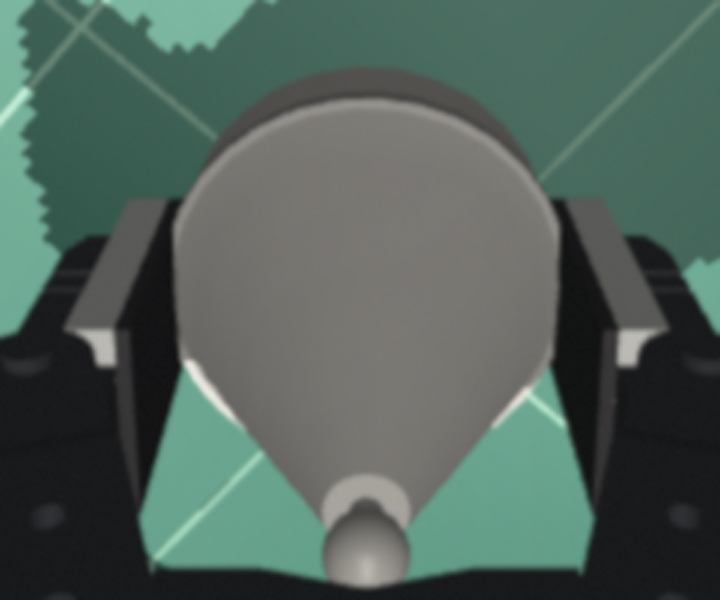

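```bash
python3 - <<'E'
from h import *
c,o=pickle.load(open('w32.pkl','rb'))
M=np.linalg.inv(T_of({**c,'mount':np.eye(4)},o))
for p,z in [((322.3,253.3),.016),((258.2,300),.016),((386.7,300),.016),((322,402.7),.0635)]:
    print(p,(M[:3]@np.append(px2z(c,*p,z,o),1)).round(4))
E
```

```text
(322.3, 253.3) [ 0.0248  0.0006 -0.0491]
(258.2, 300) [ 0.0064 -0.0234 -0.0491]
(386.7, 300) [ 0.0065  0.0248 -0.0491]
(322, 402.7) [-0.0002  0.0005 -0.0966]
```

arm_command(motion="0 0 -0.02 0 0 0 0; 0 0 -0.04 0 0 0 0; 0 0 -0.08 0 0 0 0; 0 0 -0.12 0 0 0 0; 0 0 -0.15 0 0 0 0; 0 0 -0.15 0 0 0 0; 0 0 -0.15 0 0 0 0; 0 0 -0.15 0 0 0 0; 0 0 -0.15 0 0 0 0; 0 0 -0.15 0 0 0 0")

```text
time_s: 44.05
eef_pos: [0.4218, -0.1569, 0.2064]
eef_rot: [-0.004, -0.358, 0.934, 0.006]
wrist_force: [0.7, 0.4, -0.9]
opening: 0.563
```

arm_command(motion="0 0 0 0 0 0.112 0; 0 0 0 0 0 0.112 0; 0 0 0 0 0 0.112 0; 0 0 0 0 0 0.112 0; 0 0 0 0 0 0.112 0; 0 0 0 0 0 0.112 0; 0 0 0 0 0 0.02 0; 0 0 0 0 0 0 0")

```text
time_s: 44.72
eef_pos: [0.4256, -0.1592, 0.2232]
eef_rot: [0.004, 0.013, 1.0, -0.003]
wrist_force: [0.1, 0.5, -0.3]
opening: 0.553
```

```bash
python3 - <<'E'
from h import *;from bench import *
c,o=wsnap('w33');to(o,.5402,.401,.23,180.4)
E
```

```text
t 44.72 pos [ 0.4256 -0.1592  0.2232] yawx 178.46 tilt [ 0.46 -0.3 ] F [ 0.1  0.5 -0.3] open 0.553 q5 -2.16
t 44.72 pos [ 0.4256 -0.1592  0.2232] yawx 178.46 tilt [ 0.46 -0.3 ] F [ 0.1  0.5 -0.3] open 0.553 q5 -2.16
shift units now [-0.498  2.815 -0.044] after turn [-0.593  2.797 -0.034] turn units [-0.0049  0.0077 -0.0323]
```

View pics/w33.png

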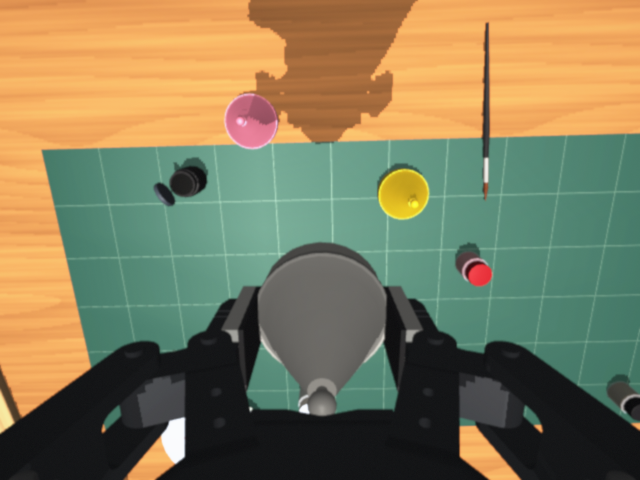

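arm_command(motion="0 0 0 -0.005 0.008 -0.032 0; -0.02 0.1 0 0 0 0 0; -0.037 0.175 0 0 0 0 0; -0.037 0.175 0 0 0 0 0; -0.037 0.175 0 0 0 0 0; -0.037 0.175 0 0 0 0 0; -0.037 0.175 0 0 0 0 0; -0.037 0.175 0 0 0 0 0; -0.037 0.175 0 0 0 0 0; -0.037 0.175 0 0 0 0 0")

```text
time_s: 45.6
eef_pos: [0.4855, 0.1478, 0.2265]
eef_rot: [0.002, -0.005, 1.0, -0.002]
wrist_force: [1.0, -0.6, 0.6]
opening: 0.559
```

```bash
python3 - <<'E'
from h import *;from bench import *
to(get_obs(),.5402,.4014,.2,180.4)
E
```

```text
t 45.6 pos [0.4855 0.1478 0.2265] yawx -179.38 tilt [ 0.21 -0.22] F [ 1.  -0.6  0.6] open 0.559 q5 -1.52
shift units now [-0.287  1.266  0.129] after turn [-0.282  1.266  0.133] turn units [-0.0037  0.0035  0.0037]
```

arm_command(motion="-0.039 0.175 0 -0.004 0.003 0 0; -0.039 0.175 0 0 0 0 0; -0.039 0.175 0 0 0 0 0; -0.039 0.175 0 0 0 0 0; -0.039 0.175 0 0 0 0 0; -0.039 0.15 0 0 0 0 0; -0.03 0.08 0 0 0 0 0; 0 0.02 0 0 0 0 0; 0 0 0 0 0 0 0; 0 0 0 0 0 0 0")

```text
time_s: 46.43
eef_pos: [0.5318, 0.3932, 0.227]
eef_rot: [-0.0, -0.017, 1.0, 0.0]
wrist_force: [-0.6, -0.0, 0.0]
opening: 0.559
```

```bash
python3 - <<'E'
from h import *;from bench import *
to(get_obs(),.5402,.4014,.17,180.4)
E
```

```text
t 46.43 pos [0.5318 0.3932 0.227 ] yawx -178.04 tilt [-0.04  0.05] F [-0.6 -0.   0. ] open 0.559 q5 -1.15
shift units now [-0.044  0.039  0.285] after turn [-0.042  0.041  0.285] turn units [ 0.0009 -0.0006  0.0261]
```

arm_command(motion="-0.021 0.02 0 0 0 0.026 0; -0.021 0.02 0 0 0 0 0; 0 0 0.06 0 0 0 0; 0 0 0.08 0 0 0 0; 0 0 0.06 0 0 0 0; 0 0 0.04 0 0 0 0; 0 0 0 0 0 0 0; 0 0 0 0 0 0 0")

```text
time_s: 47.1
eef_pos: [0.5402, 0.3935, 0.1755]
eef_rot: [-0.001, -0.002, 1.0, -0.001]
wrist_force: [-0.1, -1.1, -0.0]
opening: 0.555
```

```bash
python3 - <<'E'
from h import *;from bench import *
to(get_obs(),.5402,.4014,.14,180.4)
E
```

```text
t 47.1 pos [0.5402 0.3935 0.1755] yawx -179.79 tilt [-0.11 -0.1 ] F [-0.1 -1.1 -0. ] open 0.555 q5 -1.12
shift units now [-0.     0.04   0.178] after turn [-0.     0.04   0.178] turn units [-0.0016 -0.0019 -0.0032]
```

arm_command(motion="0 0.02 0 -0.002 -0.002 -0.003 0; 0 0.02 0 0 0 0 0; 0 0 0.05 0 0 0 0; 0 0 0.06 0 0 0 0; 0 0 0.04 0 0 0 0; 0 0 0 0 0 0 0; 0 0 0 0 0 0 0")

```text
time_s: 47.68
eef_pos: [0.5408, 0.403, 0.144]
eef_rot: [0.001, -0.004, 1.0, 0.001]
wrist_force: [0.1, -0.0, -0.4]
opening: 0.558
```

```bash
python3 - <<'E'
from h import *;from bench import *
to(get_obs(),.5402,.4014,.135,180.4)
E
```

```text
t 47.68 pos [0.5408 0.403  0.144 ] yawx -179.54 tilt [0.15 0.1 ] F [ 0.1 -0.  -0.4] open 0.558 q5 -1.11
shift units now [ 0.003 -0.008  0.045] after turn [ 0.003 -0.008  0.045] turn units [0.0017 0.0025 0.001 ]
```

arm_command(motion="0.002 -0.008 0.02 0.002 0.002 0 0; 0 0 0.015 0 0 0 0; 0 0 0 0 0 0 0; 0 0 0 0 0 0 0")

```text
time_s: 48.02
eef_pos: [0.5403, 0.401, 0.1359]
eef_rot: [-0.0, -0.004, 1.0, -0.0]
wrist_force: [0.4, 0.0, -0.2]
opening: 0.558
```

```bash
python3 - <<'E'
from h import *;from bench import *
to(get_obs(),.5402,.4014,.115,180.4)
c=camera('side');crop(c,'side10c.png',260,20,400,170,5)
c=camera('scene');crop(c,'scene10c.png',430,120,560,260,5)
E
```

```text
t 48.02 pos [0.5403 0.401  0.1359] yawx -179.55 tilt [-0.02 -0.05] F [ 0.4  0.  -0.2] open 0.558 q5 -1.12
shift units now [0.001 0.002 0.105] after turn [0.001 0.002 0.105] turn units [-0.0009 -0.0003  0.0009]
```

View pics/side10c.png

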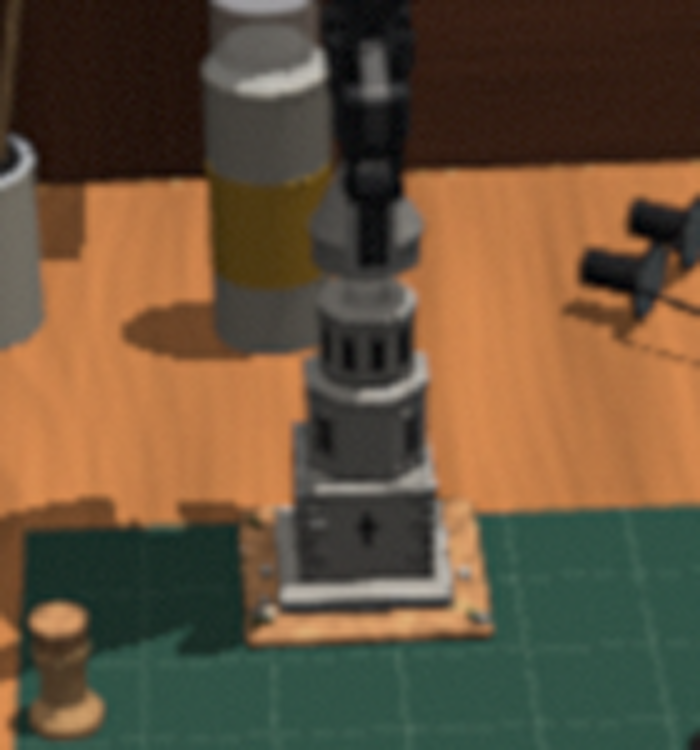

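View pics/scene10c.png

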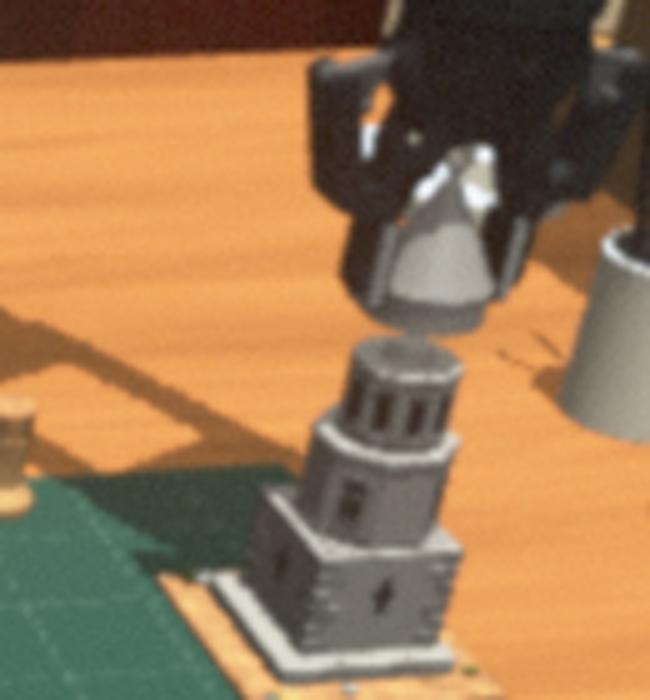

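The spire is centred over the lantern's boss in both views. Lowering.

arm_command(motion="0.001 0.002 0.025 0 0 0 0; 0 0 0.02 0 0 0 0; 0 0 0.02 0 0 0 0; 0 0 0.02 0 0 0 0; 0 0 0.01 0 0 0 0")

```text
time_s: 48.53
eef_pos: [0.541, 0.402, 0.1168]
eef_rot: [0.001, -0.004, 1.0, 0.0]
wrist_force: [0.6, 0.0, -0.7]
opening: 0.553
```

```bash
python3 - <<'E'
from h import *;from bench import *
to(get_obs(),.5402,.4014,.115,180.4)
E
```

```text
t 48.53 pos [0.541  0.402  0.1168] yawx -179.55 tilt [0.14 0.03] F [ 0.6  0.  -0.7] open 0.553 q5 -1.11
shift units now [ 0.004 -0.003  0.009] after turn [ 0.004 -0.003  0.009] turn units [0.0005 0.0023 0.0009]
```

arm_command(motion="0.003 -0.002 0.01 0 0.002 0 0; 0 0 0.009 0 0 0 0")

```text
time_s: 48.7
eef_pos: [0.5413, 0.4018, 0.1147]
eef_rot: [0.001, -0.004, 1.0, 0.0]
wrist_force: [-4.5, -3.3, 18.8]
opening: 0.557
```

```bash
python3 - <<'E'
from h import *;from bench import *
to(get_obs(),.5402,.4014,.115,180.4)
E
```

```text
t 48.7 pos [0.5413 0.4018 0.1147] yawx -179.54 tilt [0.12 0.06] F [-4.5 -3.3 18.8] open 0.557 q5 -1.12
shift units now [ 0.005 -0.002 -0.002] after turn [ 0.005 -0.002 -0.001] turn units [0.0009 0.002  0.0011]
```

Seated at 0.1147 against an expected 0.115. I'll ease, release and lift clear of the finial.

arm_command(motion="0.003 0 -0.003 0 0 0 0; 0 0 0 0 0 0 0.6; 0 0 0 0 0 0 0.8; 0 0 0 0 0 0 1; 0 0 0 0 0 0 1; 0 0 0 0 0 0 1; 0 0 -0.03 0 0 0 1; 0 0 -0.06 0 0 0 1; 0 0 -0.1 0 0 0 1; 0 0 -0.12 0 0 0 1")

```text
time_s: 49.53
eef_pos: [0.5371, 0.3998, 0.174]
eef_rot: [-0.004, -0.004, 1.0, -0.002]
wrist_force: [1.1, 0.8, 0.4]
opening: 0.997
```

arm_command(motion="0 0 -0.15 0 0 0 1; 0 0 -0.15 0 0 0 1; 0 0 -0.1 0 0 0 1; 0 0 0 0 0 0 1; 0 0 0 0 0 0 1; 0 0 0 0 0 0 1")

```text
time_s: 50.03
eef_pos: [0.5401, 0.4014, 0.2705]
eef_rot: [0.002, -0.004, 1.0, 0.001]
wrist_force: [0.1, 0.1, 1.0]
opening: 1.002
```

```bash
python3 - <<'E'
from h import *;from bench import *
c,o=wsnap('w34')
s=camera('side');k=camera('scene')
a=cv2.resize(s['img'][30:180,265:385],(400,500),interpolation=cv2.INTER_CUBIC);b=cv2.resize(k['img'][130:280,440:560],(400,500),interpolation=cv2.INTER_CUBIC)
cv2.imwrite('pics/final_ab.png',np.hstack([a,b])[:,:,::-1])
cv2.imwrite('pics/final_side.png',s['img'][:,:,::-1])
E
```

```text
t 50.03 pos [0.5401 0.4014 0.2705] yawx -179.53 tilt [0.24 0.12] F [0.1 0.1 1. ] open 1.002 q5 -1.12
```

View pics/final_ab.png

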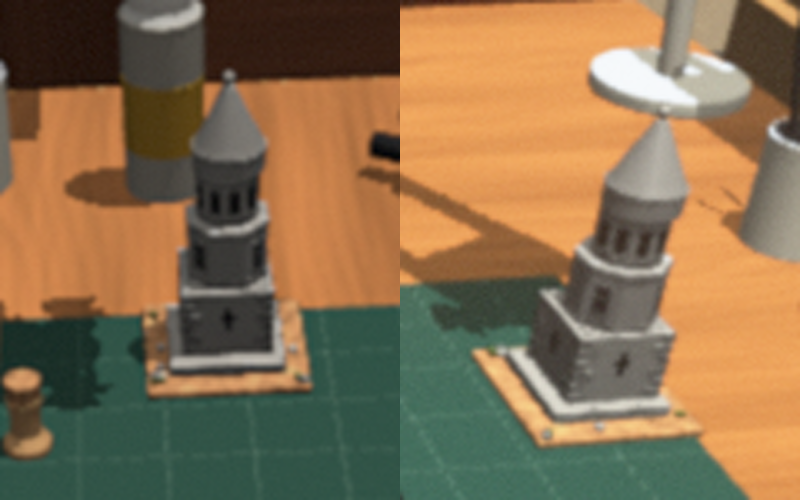

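View pics/final_side.png

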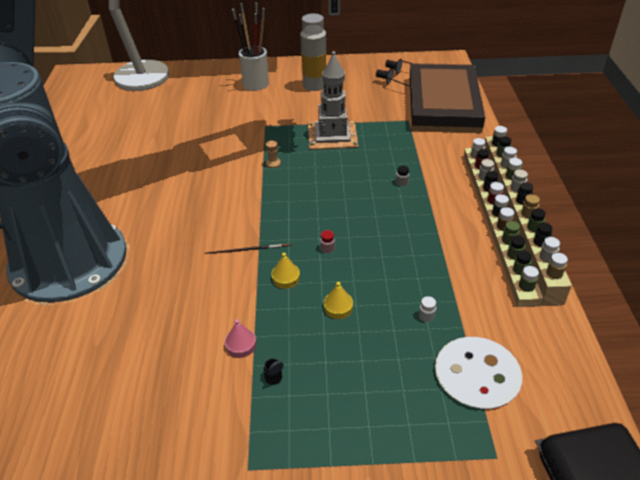

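View pics/w34.png

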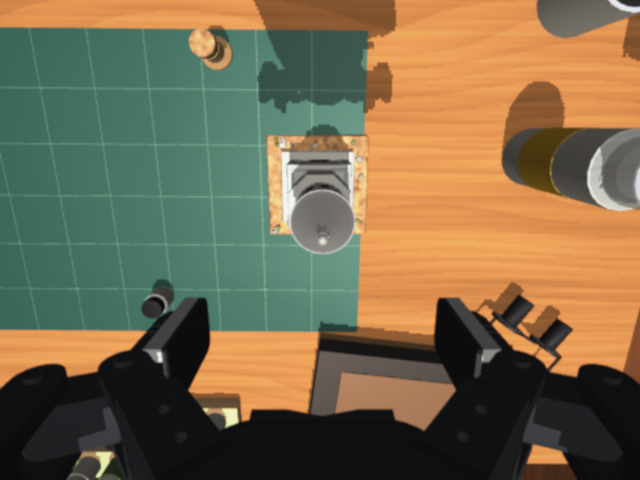

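```bash
python3 - <<'E'
from h import *
s=pickle.load(open('side0.pkl','rb'));k=pickle.load(open('scene0.pkl','rb'))
for z in (.205,.212,.219): print(z,px2z(s,333.7,52.5,z)[:2].round(4),px2z(k,519.2,163,z)[:2].round(4))
c,o=pickle.load(open('w34.pkl','rb'));print('wrist',px2z(c,322,238,.212,o).round(4))
from bench import hand_in
print(hand_in())
E
```

```text
0.205 [0.5405 0.4185] [0.5229 0.4149]
0.212 [0.5398 0.4044] [0.5385 0.4052]
0.219 [0.5391 0.3903] [0.554  0.3956]
wrist [0.54   0.4029 0.212 ]
the job is handed in; nothing more can be done
None
```

The tower is stacked on its foundation in the order asked: square storey (walls in line with the plinth to within about half a degree), octagon, round lantern, grey spire. I handed it in with the arm clear, at about 50 s of the 115 s allowed.

- **Seating:** The octagon, lantern and spire each met contact within 1 mm of the calculated seat height. The ground storey met contact about 2 mm lower than calculated. The pressing force was 12–23 N, and no gaps show in the side, scene or wrist views. The finial sits at its expected 0.212 m in all three cameras, which agree on its position to about 2.5 mm.
- **Bystanders:** In the last side picture the paint pots, the open bottle, the handle and the pink and yellow look-alikes all stand where they began. I checked this by eye and did not measure it.
- **What went wrong:** My first grasp of the ground storey closed on empty air above it. The reported TCP lies about 35–48 mm beyond the real fingertips, so I corrected for that from then on. Nothing was touched or moved by the miss.
- **Small offset:** By the wrist camera each storey sits about 1–2 mm further out than the one below, about 5 mm from foundation to lantern. That is within or close to the play of the recesses over the bosses and the 2 mm camera calibration.

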